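Load, lock and survey a shielded sample tray

ROBOT

A 6-joint arm with a two-finger parallel gripper is mounted at the origin on a cart in front of the work surface, level with it; the furniture and walls round the work are solid. World frame = base frame: x ahead of the robot, y to its left, z up, the work surface at z = 0. Lengths are in m, angles in rad, forces in N, time in s.
With the tool pointing down it reaches from about 0.35 to 0.975 m from the base axis. Payload 4.9 kg.
Tool frame: the origin (TCP) lies midway between the tips of the shut fingers; the grasp point (between the pads) lies 19 mm behind it; z points along the fingers, y is the direction in which the jaws open and shut (so a half turn about z gives the same grasp; the last joint's range is limited). The gripper opens to 85 mm and grips with 20 to 120 N. Pads are 22 mm wide; open, the fingers measure 114 mm over their backs; the gripper's body (76 mm by 85 mm) begins 54 mm behind the grasp point. The pads swing forward as they close: fully open they stand 13 mm farther back than shut.
Start: joints at [1.007, 0.053, 1.613, -0, 1.476, -0.119], TCP at [0.269, 0.564, 0.231] pointing down, gripper open.
Joint ranges: [-3.01, 3.01], [-1.01, 2.22], [0.06, 2.58], [-1.02, 4.17], [0.09, 2.62], [-3.14, 3.14]. Speed limits (rad/s): [2.57, 2.57, 3.14, 3.14, 3.14, 3.14].

INTERFACE

Orientations are given as a rotation vector (axis times angle).
In Python, from station import ctrl gives the robot as it stands.
- The arm moves only by the tool play_rows, never from a script. Its argument "motion" is a list that holds one entry, the list of rows, each a list of 7 numbers: the closure, from -1 (fully open) to 1 (shut), then the shift along the tool's x, y, z in cm, then the turn, a rotation vector about the tool's x, y, z in degrees. A call has 1 to 20 rows; each row is the pose to reach, as a shift and turn from the pose measured when the call began, along the tool's axes at that moment; what a row does not reach only later rows make up. A row lasts 1/8 s, in which the tool goes at most 62.5 mm and 10.7 degrees, less where a joint would pass 70% of its speed; a pose out of reach is approached as far as the arm can. A call with a gripper value outside its range is refused whole. The fingers move at their own pace and stop on an object; "newtons" is the grip in N (left out, the last holds). Time passes only in rows, so rows that repeat a pose let the fingers close. It gives the time, the measured TCP pose, the force and the opening at its end, in the units of the state.
- ctrl.get_obs(): the state, without advancing time (a new reading comes with each control period).
- ctrl.get_image(name): name is "scene" or "top" or "wrist"; returns a dict with "color" (400x640x3 uint8, red, green, blue), "mtx" (3x3 intrinsics, pixels), "T" (4x4, takes a point from camera to world coordinates). Camera axes: x right, y up, looking along -z (the intrinsics and any distortion apply to the point x, -y, -z); pixel columns grow to the right and rows downward; lengths in m; the calibration is good to about 2 mm. The wrist camera is an equidistant fisheye: a pixel r from the principal point sees the ray r / f radians off the axis. A picture is of the moment at which its call begins. There is no depth.
- ctrl.finish_job(): hands the job in, once; it reports no verdict.
The state is a dict: "t": time; "q": joint angles; "dq": joint speeds; "effort": joint torques, N m; "tool_pos": TCP position; "tool_rot": TCP orientation; "contact_force": force on the tool from outside, world axes, zero at the start; "wrist_torque": the same for the moment, N m; "opening": finger opening in m.
Only numpy, scipy, OpenCV 4.12 (cv2) and the standard library are available. Lean on these libraries where they do the work, as an engineer would, in place of code of your own. Each camera call takes 0.05 s, during which the arm holds its last target.

TASK

Stand every black sample pot upright in the open tray of the shield (leave the yellow ones where they are), push the tray fully home, and use the red T-handle key to turn both recessed locks on the roof clockwise to their stops. Then, with the tray locked, hold the yellow survey meter level and steady for two seconds with its nose square on to the centre of the round yellow window, about 6 cm away. Leave the key standing in its stand and the meter lying flat in the middle of its rubber mat.

Things in the scene. Friction and masses are not known exactly. Their poses are not given: they have to be found in the camera images.
- dark_1_mid (a point): sample pot, black body and white ribbed screw cap, 56 mm across the cap, about 50 mm across the body, 60 mm tall; point half-way up (30 mm above its base), z up along the pot. May be absent
- dark_2_mid (a point): sample pot, black body and white ribbed screw cap, 56 mm across the cap, about 50 mm across the body, 60 mm tall; point half-way up (30 mm above its base), z up along the pot. May be absent
- dark_3_mid (a point): sample pot, black body and white ribbed screw cap, 56 mm across the cap, about 50 mm across the body, 60 mm tall; point half-way up (30 mm above its base), z up along the pot. May be absent
- yellow_1_mid (a point): sample pot with yellow contents and white cap, 50 mm across, 54 mm tall; point half-way up. A bystander: leave it alone
- yellow_2_mid (a point): sample pot with yellow contents and white cap, 50 mm across, 54 mm tall; point half-way up. A bystander: leave it alone
- shield: low fixed housing with white roof and blue sides, 115 mm deep (own x) by 250 mm long (own y) by 86 mm high; origin at the centre of its underside; its own -x face is the open front out of which the tray slides. The two lock wells stand on the roof at own y = +60 (lock_a) and -60 mm (lock_b), own x = 0, and rise to 110 mm above the desk; the upright window panel, 54 mm wide, stands between them at own x = 30 to 38 mm and rises to 146 mm
- tray (a joint): how far the tray is out, m: 0 is fully home, 0.115 fully out (starts nearly out). It slides along the shield's own x; pushing it in takes about 2 to 4 N and it stays where left
- tray_floor (a point): centre of the tray's floor, on its upper face 12 mm above the desk; moves with the tray, axes as the shield's (x toward the shield's back). Inside the tray measures 92 mm (x, from -45 to +47) by 218 mm (y); side and back walls rise 18 mm and the front 38 mm above the floor. The pots pass under the roof, whose underside is 66 mm above this floor
- tray_front (a point): middle of the outer edge of the tray's dark pull lip (70 mm long in y, 7 mm high, 44.5 mm above the desk), which stands out 11 mm from the 44 mm high blue tray front; axes as the shield's: push here along +x. When home it is 19 mm in front of the shield's front face
- lock_a (a joint): angle of the recessed quarter-turn lock near the own +y end of the shield roof, rad: starts at 0.1 to 0.4 (open; at 0 its slot lies in line with the tray's travel), grows as it turns clockwise seen from above, to a stop at 1.4 (locked; slot lies across, along the shield's length, toward the green marks). Stays where left; turning takes about 0.1 N m
- lock_b (a joint): angle of the recessed quarter-turn lock near the own -y end of the shield roof, rad: starts at 0.1 to 0.4 (open; at 0 its slot lies in line with the tray's travel), grows as it turns clockwise seen from above, to a stop at 1.4 (locked; slot lies across, along the shield's length, toward the green marks). Stays where left; turning takes about 0.1 N m
- lock_a_slot (a point): centre of the floor of that lock's slot (own +y end), on the shield roof's top face, 86 mm above the desk; x axis lies along the slot and turns with the lock, z up. The slot is 10 mm wide, 22 mm long, open-ended and 12 mm deep in a brass rotor, at the bottom of a round aluminium well of 35 mm inside and 46 mm outside diameter whose rim is 24 mm above this point
- lock_b_slot (a point): centre of the floor of that lock's slot (own -y end), on the shield roof's top face, 86 mm above the desk; x axis lies along the slot and turns with the lock, z up. The slot is 10 mm wide, 22 mm long, open-ended and 12 mm deep in a brass rotor, at the bottom of a round aluminium well of 35 mm inside and 46 mm outside diameter whose rim is 24 mm above this point
- key_grip (a point): centre of the red grip bar of the T-handle key (key 117 mm tall, 120 g): the bar is 84 mm long (x), 16 mm wide (y), 18 mm high. Its flat steel bit, 108 to 88 mm below this point, is 26 mm long (x, parallel to the bar) and 6 mm thick (y). z is up along the shank
- key_tip (a point): middle of the lower end of the key's bit, 108 mm below the bar's centre; axes as key_grip. A dark collar, 44 mm across, has its underside 45 mm above this point
- stand_mouth (a point): centre of the mouth of the grey key stand, 99 mm above the desk; the stand is fixed, 62 mm square with a 34 mm square hole 93 mm deep. The key hangs upright in it with its collar resting on the mouth (key tip 45 mm below the mouth); any yaw of the key fits
- meter_mid (a point): centre of the hand-held yellow survey meter (250 g), 20 mm above its flat underside; it is 150 mm long (x, nose to +x), its yellow body reaches from x = -75 to +30 mm and is 36 mm wide (y) and 40 mm high; its centre of mass is within 20 mm of this point
- meter_nose (a point): centre of the meter's round front face, 75 mm ahead of meter_mid on its x axis; it looks along +x
- window (a point): centre of the round yellow window (28 mm across, dark rim) on the front face of the grey upright panel on the shield roof, 120 mm above the desk; its x axis points into the panel, so the meter looks along this x
- mat: black rubber mat fixed on the desk, 220 mm (x) by 130 mm (y) by 4 mm thick, where the meter starts; origin at the centre of its underside
- meter: the survey meter as a whole; origin at its underside, 20 mm below meter_mid, same axes
- key: the key as a whole; origin at key_tip, same axes. On swings between its stand and the shield keep clear of the tall black computer tower behind them, whose front is about 0.66 m ahead of the robot
There are look-alikes about, which are no part of the job. There is more than one size of the key; the job needs the larger.

How it is judged:
On the way, in this order (a step that is already met when the one before it is completed fails the run):
1. every black pot present stands upright inside the tray (x of dark_1_mid in the frame of tray_floor between -0.045 and 0.047 m and y of dark_1_mid in the frame of tray_floor between -0.109 and 0.109 m and z of dark_1_mid in the frame of tray_floor between 0.015 and 0.042 m and angle between each of dark_1_mid, dark_2_mid, dark_3_mid's own z axis and vertical below 0.25 rad and x of dark_2_mid in the frame of tray_floor between -0.045 and 0.047 m and y of dark_2_mid in the frame of tray_floor between -0.109 and 0.109 m and z of dark_2_mid in the frame of tray_floor between 0.015 and 0.042 m and x of dark_3_mid in the frame of tray_floor between -0.045 and 0.047 m and y of dark_3_mid in the frame of tray_floor between -0.109 and 0.109 m and z of dark_3_mid in the frame of tray_floor between 0.015 and 0.042 m), for 0.2 s.
2. the tray is fully home with the pots in it (all of step 1 and value of joint tray below 0.005 m), for 0.2 s.
3. both locks are turned clockwise to their stops, the key's bit still in one of them (value of joint tray below 0.005 m and value of joint each of lock_a, lock_b above 1.2 rad and (distance between key_tip and lock_a_slot below 0.015 m or distance between key_tip and lock_b_slot below 0.015 m)), for 0.1 s.
4. the meter is held level, square on to the window's centre, 30 to 100 mm away, for 1.5 s (value of joint tray below 0.005 m and value of joint each of lock_a, lock_b above 1.2 rad and x of window in the frame of meter_nose between 0.03 and 0.1 m and y of window in the frame of meter_nose between -0.014 and 0.014 m and z of window in the frame of meter_nose between -0.014 and 0.014 m and angle between the x axis of meter_nose and the x axis of window, either way round below 0.2 rad), for 1.5 s.
At the end, for the whole second after the job is handed in: Every black pot present upright (0.25 rad) in the tray, tray home within 5 mm, both locks past 1.2 rad, key hanging upright in its stand, collar on the mouth, meter flat on its mat with its centre within 55 mm of the mat's along each mat axis, all released and at rest (all of step 2 and value of joint each of lock_a, lock_b above 1.2 rad and horizontal distance between key_tip and stand_mouth below 0.012 m and angle between each of key_grip, meter_mid's own z axis and vertical below 0.1 rad and z of key_tip in the frame of stand_mouth between -0.05 and -0.04 m and x of meter_mid in the frame of mat between -0.055 and 0.055 m and y of meter_mid in the frame of mat between -0.055 and 0.055 m and z of meter_mid in the frame of mat between 0.018 and 0.03 m and linear speed of each of meter, key below 0.03 m/s); the robot touches nothing.
It fails at once if first yellow pot disturbed: moved more than 30 mm (distance of yellow_1_mid from where it was at the start of the episode above 0.03 m).
It fails at once if second yellow pot disturbed: moved more than 30 mm (distance of yellow_2_mid from where it was at the start of the episode above 0.03 m).
Of dark_1, dark_2, dark_3 only 2 to 3 are there at a start; the rules pass over those that are not, and their reading is None.
At some moment in a run one of dark_1, dark_2, dark_3, meter may be knocked a few centimetres aside while the robot is not near it.
It also fails if it takes over 210 s, if anything falls off the work surface, if the arm or the gripper's body presses on something with over 40 N, if the wrist force passes 120 N, or if a joint passes its speed limit or range.

## Working session

There is one attempt and no reset: what is moved stays moved. The work goes in short steps, Python scripts to look and compute and a tool call to move; the robot and the scene stay as the last step left them, time stands still between calls to the robot, and variables do not carry over. Pictures are saved under pics/ and viewed, and the job is handed in when it is done.

Besides the shell and the picture viewer there is one more tool, called after "Request:" by a JSON object that holds its "op" and its "data". play_rows: Moves the arm, as the interface text tells. Its arguments: {"type":"object","properties":{"motion":{"type":"array"},"newtons":{"type":"number"}},"required":["motion"]}

```bash
ls -la; mkdir -p pics
python3 - <<'E'
from station import ctrl
import cv2
o=ctrl.get_obs(); print(o)
for n in ["scene","top","wrist"]:
    d=ctrl.get_image(n); cv2.imwrite(f"pics/{n}0.png",d["color"][:,:,::-1]); print(n,d["mtx"],d["T"],[k for k in d])
E
```

```text
total 12
drwxr-xr-x  3 agent agent 4096 Dec  6 09:00 .
drwxr-xr-x 23 root  root  4096 Dec  6 09:00 ..
drwxr-xr-x  2 agent agent 4096 Dec  6 09:00 pics
{'t': 0.0, 'q': array([ 1.00701574e+00,  5.33210396e-02,  1.61429805e+00, -2.31148523e-06,
        1.47596692e+00, -1.19053688e-01]), 'dq': array([ 0.00043242,  0.00051546,  0.00128362, -0.00237569,  0.00082562,
       -0.00019608]), 'effort': array([ 4.47241136e-04, -3.93680799e+01, -3.70176065e+01, -8.76979061e-05,
        7.14158843e-03,  7.65622701e-06]), 'tool_pos': array([0.26858139, 0.56366671, 0.23008279]), 'tool_rot': array([-6.92685340e-01, -3.06359319e+00,  2.95102537e-03]), 'contact_force': array([ 0.11317918, -0.1353286 ,  0.04219122]), 'wrist_torque': array([-0.0253594 , -0.01370882,  0.00793943]), 'opening': 0.08532891720366499}
scene [[430.25811066   0.         316.39200277]
 [  0.         430.25811066 203.51572142]
 [  0.           0.           1.        ]] [[ 0.83765658  0.2637511  -0.47829574 -0.1550104 ]
 [-0.54612557  0.39025127 -0.74124949 -1.10756881]
 [-0.00884985  0.88212205  0.47093776  0.82763969]
 [ 0.          0.          0.          1.        ]] ['color', 'mtx', 'T']
top [[372.16029999   0.         318.93200995]
 [  0.         372.16029999 197.73031369]
 [  0.           0.           1.        ]] [[-1.28277642e-02  9.77704505e-01 -2.09593295e-01  3.23466608e-01]
 [-9.99912556e-01 -1.32164564e-02 -4.53957618e-04 -1.53524175e-02]
 [-3.21391705e-03  2.09569144e-01  9.77788548e-01  1.13476404e+00]
 [ 0.00000000e+00  0.00000000e+00  0.00000000e+00  1.00000000e+00]] ['color', 'mtx', 'T']
wrist [[309.70691629   0.         321.31638706]
 [  0.         309.70691629 197.68147176]
 [  0.           0.           1.        ]] [[ 0.42976749 -0.86551247 -0.25727044  0.20402438]
 [ 0.90293795  0.41140973  0.12427828  0.59524317]
 [-0.00172084 -0.28571001  0.95831458  0.37301386]
 [ 0.          0.          0.          1.        ]] ['color', 'mtx', 'T']
```

View pics/top0.png

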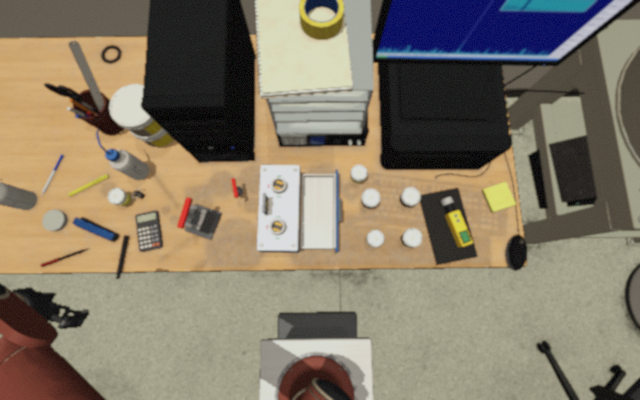

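View pics/scene0.png

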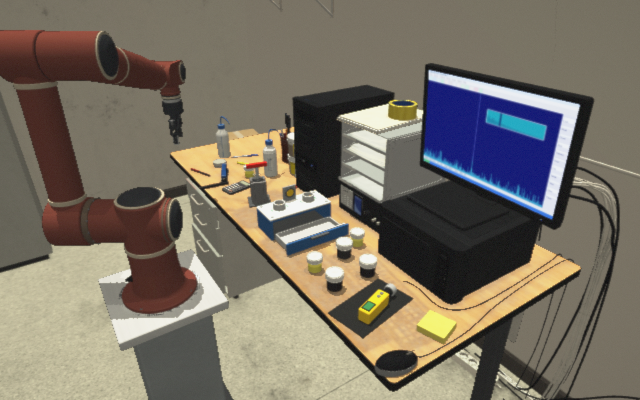

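View pics/wrist0.png

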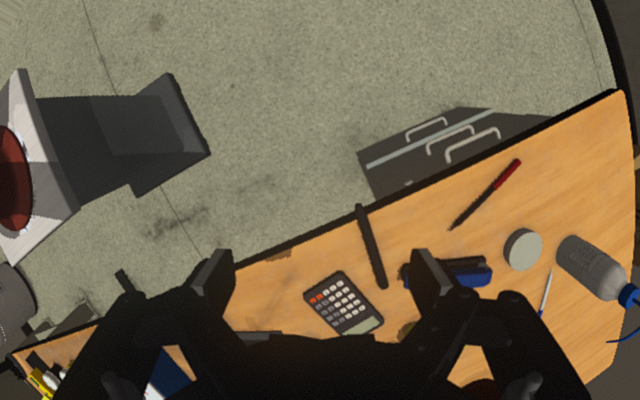

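```bash
cat > h.py <<'E'
import numpy as np, cv2
from scipy.spatial.transform import Rotation as R
from station import ctrl
def get(n):
    return ctrl.get_image(n)
def rays(d,n,uv):
    uv=np.atleast_2d(np.asarray(uv,float)); K=d["mtx"]; x=(uv-[K[0,2],K[1,2]])/K[0,0]
    if n=="wrist":
        r=np.linalg.norm(x,axis=1)+1e-12; v=np.c_[x*(np.sin(r)/r)[:,None],np.cos(r)]
    else: v=np.c_[x,np.ones(len(x))]
    v=v*[1,-1,-1]; v/=np.linalg.norm(v,axis=1)[:,None]
    return d["T"][:3,3], v@d["T"][:3,:3].T
def plane(d,n,uv,z):
    o,v=rays(d,n,uv); return o+v*((z-o[2])/v[:,2])[:,None]
def proj(d,n,P):
    P=np.atleast_2d(np.asarray(P,float)); T=d["T"]; c=(P-T[:3,3])@T[:3,:3]*[1,-1,-1]; K=d["mtx"]
    if n=="wrist":
        rho=np.linalg.norm(c[:,:2],axis=1)+1e-12; th=np.arctan2(rho,c[:,2]); x=c[:,:2]*(th/rho)[:,None]
    else: x=c[:,:2]/c[:,2:]
    return x*K[0,0]+[K[0,2],K[1,2]]
def tri(d1,n1,p1,d2,n2,p2):
    o1,v1=rays(d1,n1,p1); o2,v2=rays(d2,n2,p2); v1=v1[0];v2=v2[0]
    A=np.c_[v1,-v2]; s=np.linalg.lstsq(A,o2-o1,rcond=None)[0]
    a=o1+v1*s[0]; b=o2+v2*s[1]; return (a+b)/2, np.linalg.norm(a-b)
def save(d,name,box=None,k=1,pts=None):
    im=d["color"][:,:,::-1].copy()
    x0,y0=0,0
    if box: x0,y0,x1,y1=box; im=im[y0:y1,x0:x1]
    im=cv2.resize(im,None,fx=k,fy=k,interpolation=cv2.INTER_CUBIC)
    if pts is not None:
        for p in np.atleast_2d(pts):
            cv2.drawMarker(im,(int((p[0]-x0+.5)*k),int((p[1]-y0+.5)*k)),(255,0,255),cv2.MARKER_CROSS,9,1)
    cv2.imwrite("pics/"+name,im)
def tool(o=None):
    o=o or ctrl.get_obs(); return np.asarray(o["tool_pos"]),R.from_rotvec(o["tool_rot"])
def to_tool(p,o=None):  # world TCP goal -> shift cm in tool axes
    t,r=tool(o); return np.round(r.inv().apply(np.asarray(p)-t)*100,2)
def goal(p,Rg,o=None):
    t,r=tool(o); print("shift cm",np.round(r.inv().apply(np.asarray(p)-t)*100,2),"turn deg",np.round(np.degrees((r.inv()*Rg).as_rotvec()),2))
def down(jaw):  # tool pointing down, y axis (jaw) along world angle jaw (rad)
    y=np.array([np.cos(jaw),np.sin(jaw),0]); z=np.array([0,0,-1.]); x=np.cross(y,z); return R.from_matrix(np.c_[x,y,z])
E
python3 - <<'E'
from h import *
d=get("top"); save(d,"top1.png",(160,150,320,260),5); save(d,"top2.png",(290,150,490,270),4)
d=get("scene"); save(d,"sc1.png",(220,150,420,330),4)
o=ctrl.get_obs(); print(tool()[1].as_matrix().round(3))
E
```

```text
[[-0.903  0.43  -0.001]
 [ 0.43   0.903 -0.001]
 [ 0.    -0.001 -1.   ]]
```

View pics/top1.png

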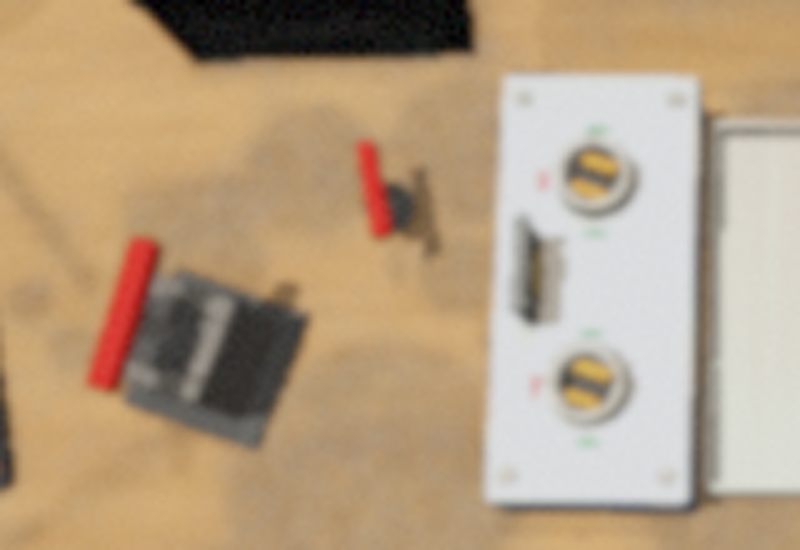

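View pics/top2.png

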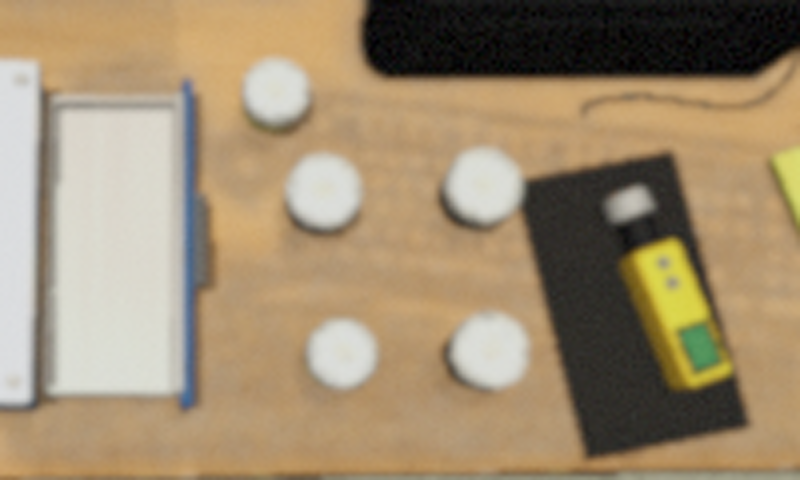

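View pics/sc1.png

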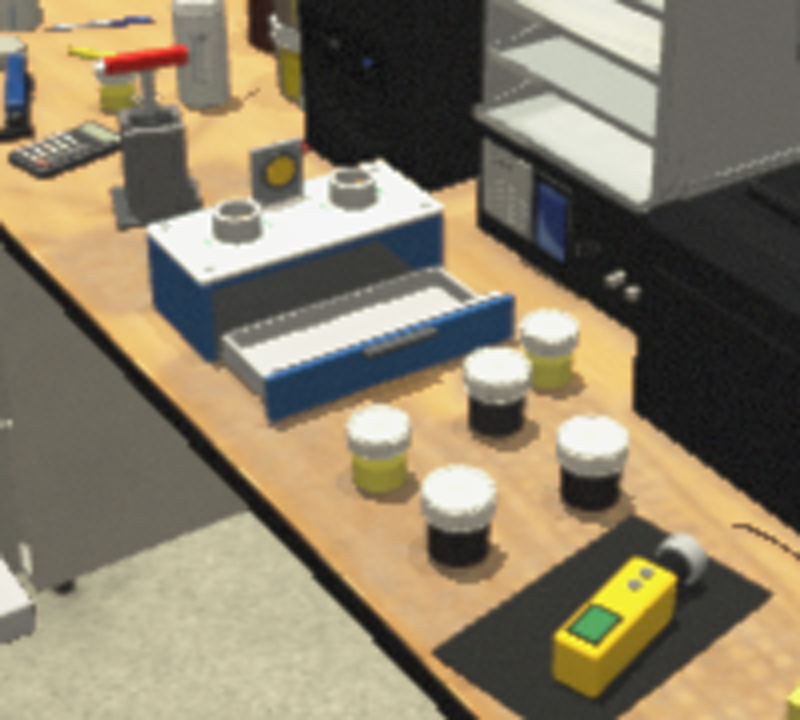

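```bash
cat > m.py <<'E'
from h import *
d=get("top"); im=d["color"]; hsv=cv2.cvtColor(im,cv2.COLOR_RGB2HSV)
def blobs(mask,amin=30,box=None):
    m=mask.astype(np.uint8)
    if box: 
        k=np.zeros_like(m); k[box[1]:box[3],box[0]:box[2]]=1; m=m*k
    cs,_=cv2.findContours(m,cv2.RETR_EXTERNAL,cv2.CHAIN_APPROX_NONE)
    return [c for c in cs if cv2.contourArea(c)>amin]
if __name__=="__main__":
    white=(hsv[...,1]<50)&(hsv[...,2]>150)
    for c in blobs(white,60,(255,150,470,260)):
        r=cv2.minAreaRect(c); bx=cv2.boxPoints(r)
        e=cv2.fitEllipse(c)
        print("white",cv2.contourArea(c),np.round(r,2) if 0 else r,"ell",np.round(e[0],2),np.round(e[1],1))
        if cv2.contourArea(c)<700: print("   z.058:",plane(d,"top",[e[0]],0.058).round(4))
        else: print(plane(d,"top",bx,0.086).round(4))
    red=((hsv[...,0]<8)|(hsv[...,0]>172))&(hsv[...,1]>150)&(hsv[...,2]>90)
    for c in blobs(red,15,(170,160,260,245)):
        r=cv2.minAreaRect(c); print("red",r); print(plane(d,"top",cv2.boxPoints(r),0.16).round(4), plane(d,"top",[r[0]],0.162))
    yel=(hsv[...,0]>20)&(hsv[...,0]<35)&(hsv[...,1]>180)&(hsv[...,2]>120)
    for c in blobs(yel,50,(420,180,490,265)):
        r=cv2.minAreaRect(c); print("yel",r,plane(d,"top",cv2.boxPoints(r),0.044).round(4))
    blk=(hsv[...,2]<60)
    for c in blobs(blk,300,(415,185,490,270)):
        r=cv2.minAreaRect(c); print("mat",r,plane(d,"top",[r[0]],0.004).round(4));print(plane(d,"top",cv2.boxPoints(r),0.004).round(4))
    blue=(hsv[...,0]>100)&(hsv[...,0]<125)&(hsv[...,1]>120)&(hsv[...,2]>50)
    for c in blobs(blue,50,(320,160,360,260)):
        r=cv2.minAreaRect(c); print("trayfront",r,plane(d,"top",cv2.boxPoints(r),0.044).round(4))
E
python3 m.py
```

```text
white 222.0 ((375.0, 238.0), (16.0, 16.0), 90.0) ell [375.   238.07] [16.8 16.9]
   z.058: [[ 0.4329 -0.1754  0.058 ]]
white 267.5 ((412.0, 237.0), (18.0, 18.0), 90.0) ell [412.21 237.04] [18.2 18.9]
   z.058: [[ 0.4344 -0.283   0.058 ]]
white 254.5 ((370.7500305175781, 197.25001525878906), (18.384775161743164, 17.677669525146484), 45.0) ell [370.56 197.17] [17.6 18.5]
   z.058: [[ 0.5539 -0.1676  0.058 ]]
white 256.5 ((410.7500305175781, 195.74998474121094), (19.091880798339844, 16.970561981201172), 45.0) ell [410.65 195.66] [17.4 18.9]
   z.058: [[ 0.5569 -0.2864  0.058 ]]
white 2362.0 ((318.5, 210.5), (75.0, 33.0), 90.0) ell [318.99 211.1 ] [36.3 93.8]
[[ 0.6229  0.0337  0.086 ]
 [ 0.6216 -0.0628  0.086 ]
 [ 0.4037 -0.058   0.086 ]
 [ 0.4049  0.0344  0.086 ]]
white 187.0 ((359.0, 172.5), (15.0, 16.0), 90.0) ell [358.54 172.39] [15. 16.]
   z.058: [[ 0.6304 -0.1347  0.058 ]]
white 3389.0 ((277.8673095703125, 207.5107879638672), (41.629058837890625, 86.16861724853516), 1.6846843957901) ell [278.1  208.06] [ 45.3 106. ]
[[0.4011 0.1638 0.086 ]
 [0.6526 0.162  0.086 ]
 [0.6472 0.0397 
[... 273 characters left out ...]
]]
red ((234.5135040283203, 187.08108520507812), (18.412687301635742, 4.274373531341553), 80.53767395019531)
[[0.5894 0.2231 0.16  ]
 [0.5912 0.2117 0.16  ]
 [0.5406 0.2018 0.16  ]
 [0.5388 0.2131 0.16  ]] [[0.56436763 0.21193474 0.162     ]]
yel ((454.0635681152344, 229.79730224609375), (36.769554138183594, 4.1882476806640625), 67.61986541748047) [[ 0.5041 -0.3886  0.044 ]
 [ 0.5087 -0.4005  0.044 ]
 [ 0.4078 -0.4326  0.044 ]
 [ 0.4034 -0.4209  0.044 ]]
mat ((447.57965087890625, 225.86521911621094), (70.5339584350586, 39.21012496948242), 75.57923126220703) [[ 0.4727 -0.4066  0.004 ]]
[[ 0.5652 -0.3282  0.004 ]
 [ 0.5948 -0.4489  0.004 ]
 [ 0.3831 -0.4824  0.004 ]
 [ 0.3558 -0.3661  0.004 ]]
```

Run:
```python
from h import *
goal([0.553,-0.167,0.23],down(np.pi/2))
```

```text
shift cm [-57.11 -53.76   0.12] turn deg [-4.000e-02 -1.000e-02 -2.549e+01]
```

Request:
{"op": "play_rows", "data": {"motion": [[[-1,-57.1,-53.8,0.1,0,0,-25.5],[-1,-57.1,-53.8,0.1,0,0,-25.5],[-1,-57.1,-53.8,0.1,0,0,-25.5],[-1,-57.1,-53.8,0.1,0,0,-25.5],[-1,-57.1,-53.8,0.1,0,0,-25.5],[-1,-57.1,-53.8,0.1,0,0,-25.5],[-1,-57.1,-53.8,0.1,0,0,-25.5],[-1,-57.1,-53.8,0.1,0,0,-25.5],[-1,-57.1,-53.8,0.1,0,0,-25.5],[-1,-57.1,-53.8,0.1,0,0,-25.5],[-1,-57.1,-53.8,0.1,0,0,-25.5],[-1,-57.1,-53.8,0.1,0,0,-25.5],[-1,-57.1,-53.8,0.1,0,0,-25.5],[-1,-57.1,-53.8,0.1,0,0,-25.5],[-1,-57.1,-53.8,0.1,0,0,-25.5],[-1,-57.1,-53.8,0.1,0,0,-25.5]]], "newtons": 40}}

```text
t: 2.3
tool_pos: [0.5525, -0.1662, 0.2303]
tool_rot: [0.003, -3.141, 0.001]
contact_force: [-0.9, 0.6, 0.4]
opening: 0.0858
```

Run:
```python
from h import *
d=get("wrist"); save(d,"w1.png",None,1.25)
print(ctrl.get_obs()["q"])
```

```text
[-4.20772058e-01 -6.01830342e-02  1.72712424e+00 -5.84367242e-04
  1.47464715e+00 -1.99329627e+00]
```

View pics/w1.png

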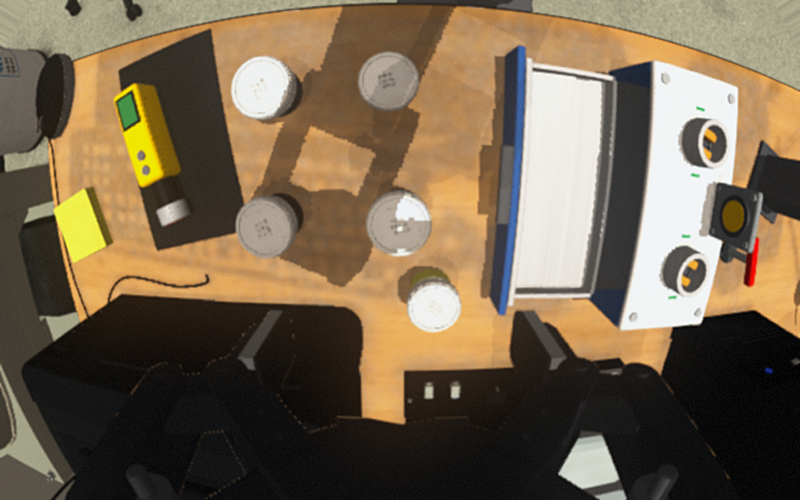

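Run:
```python
from h import *
d=get("wrist"); s=1.25
def P(l,z): return plane(d,"wrist",np.array(l)/s,z).round(4)
print("tcp px",proj(d,"wrist",[tool()[0]])*s)
print("pots",P([(399,222),(267,226),(265,88)],0.06)); print("yel",P([(388,80),(433,303)],0.054))
print("roof",P([(655,63),(739,85),(702,325),(622,328)],0.086))
print("rims",P([(705,143),(686,271)],0.110))
print("trayfront top corners",P([(519,47),(503,312)],0.044))
print("tray floor corners approx",P([(532,70),(607,80),(590,291),(517,291)],0.03))
print("window",P([(734,216)],0.12))
print("lip",P([(512,178)],0.044))
```

```text
tcp px [[401.28751297 315.38767709]]
pots [[ 0.5525 -0.1684  0.06  ]
 [ 0.5554 -0.2829  0.06  ]
 [ 0.4374 -0.2793  0.06  ]]
yel [[ 0.4352 -0.1775  0.054 ]
 [ 0.6289 -0.1376  0.054 ]]
roof [[0.4032 0.0481 0.086 ]
 [0.4004 0.163  0.086 ]
 [0.6534 0.1585 0.086 ]
 [0.6464 0.044  0.086 ]]
rims [[0.467  0.0896 0.11  ]
 [0.5809 0.0879 0.11  ]]
trayfront top corners [[ 0.3991 -0.0656  0.044 ]
 [ 0.6442 -0.068   0.044 ]]
tray floor corners approx [[ 0.4163 -0.0491  0.03  ]
 [ 0.416   0.0297  0.03  ]
 [ 0.6307  0.0315  0.03  ]
 [ 0.6283 -0.0516  0.03  ]]
window [[0.5265 0.1309 0.12  ]]
lip [[ 0.5157 -0.0699  0.044 ]]
```

Request:
{"op": "play_rows", "data": {"motion": [[[-1,0,-0.2,6,0,0,0],[-1,0,-0.2,12,0,0,0],[-1,0,-0.2,16,0,0,0],[-1,0,-0.2,19.2,0,0,0],[-1,0,-0.2,19.2,0,0,0],[-1,0,-0.2,19.2,0,0,0],[1,0,-0.2,19.2,0,0,0],[1,0,-0.2,19.2,0,0,0],[1,0,-0.2,19.2,0,0,0],[1,0,-0.2,19.2,0,0,0],[1,0,-0.2,19.2,0,0,0],[1,0,-0.2,19.2,0,0,0]]], "newtons": 40}}

```text
t: 3.9
tool_pos: [0.5541, -0.1691, 0.0406]
tool_rot: [-0.003, 3.139, -0.003]
contact_force: [-0.6, -0.6, 6.3]
opening: 0.0542
```

Run:
```python
from h import *
d=get("wrist"); save(d,"w2.png",None,1.25)
d=get("scene"); save(d,"s2.png",(250,150,450,300),4)
```

```text
(no output)
```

View pics/w2.png

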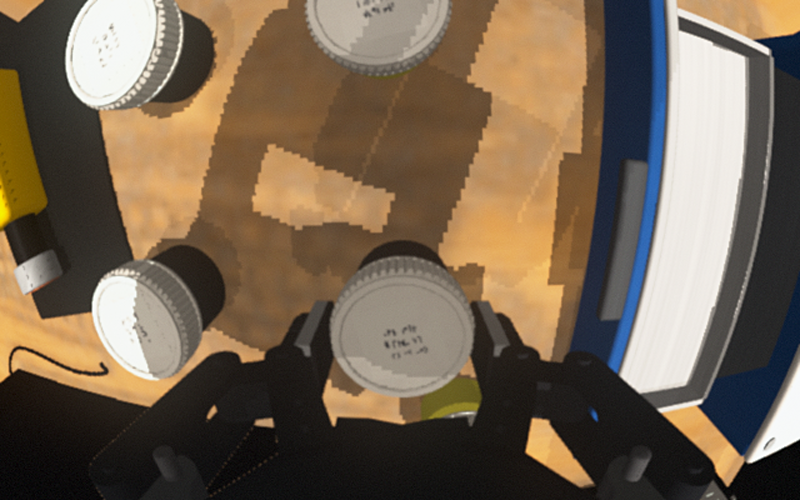

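View pics/s2.png

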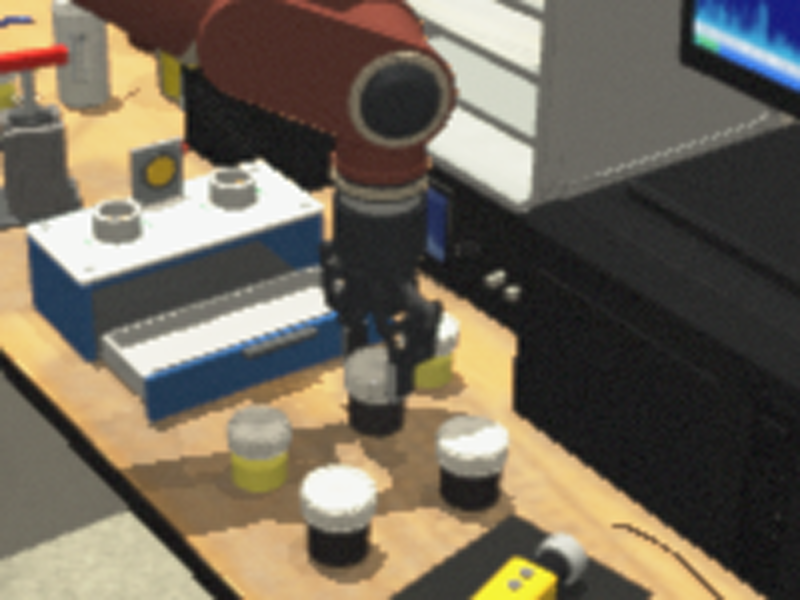

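Request:
{"op": "play_rows", "data": {"motion": [[[1,0,0,-4,0,0,0],[1,0,0,-8,0,0,0],[1,0,0,-8.5,0,0,0],[1,-3.7,5,-8.5,0,0,0],[1,-3.7,10,-8.5,0,0,0],[1,-3.7,15.1,-8.5,0,0,0],[1,-3.7,15.1,-8.5,0,0,0],[1,-3.7,15.1,-8.5,0,0,0],[1,-3.7,15.1,-5,0,0,0],[1,-3.7,15.1,-2.5,0,0,0],[1,-3.7,15.1,-1.3,0,0,0],[1,-3.7,15.1,-1.2,0,0,0],[1,-3.7,15.1,-1.2,0,0,0]]]}}

```text
t: 5.62
tool_pos: [0.5911, -0.0188, 0.0527]
tool_rot: [-0.001, 3.138, -0.004]
contact_force: [0.4, -0.6, -1.0]
opening: 0.0542
```

Run:
```python
from h import *
d=get("wrist"); save(d,"w3.png",None,1.25)
d=get("scene"); save(d,"s3.png",(200,130,400,280),4)
```

```text
(no output)
```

View pics/w3.png

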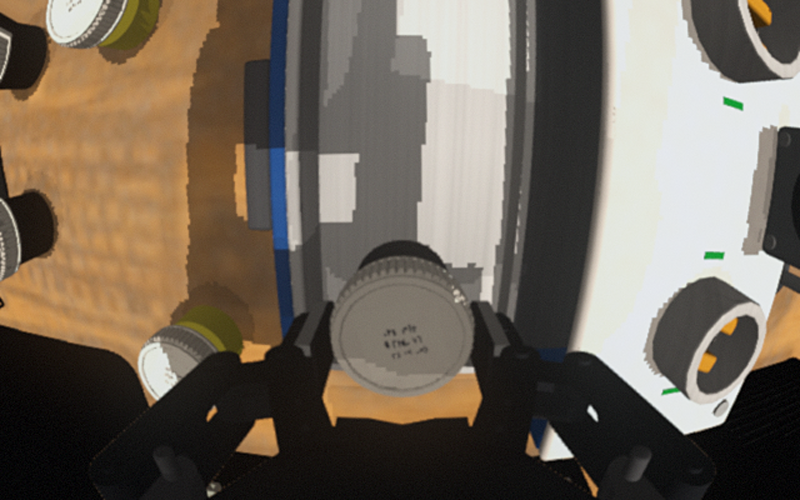

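View pics/s3.png

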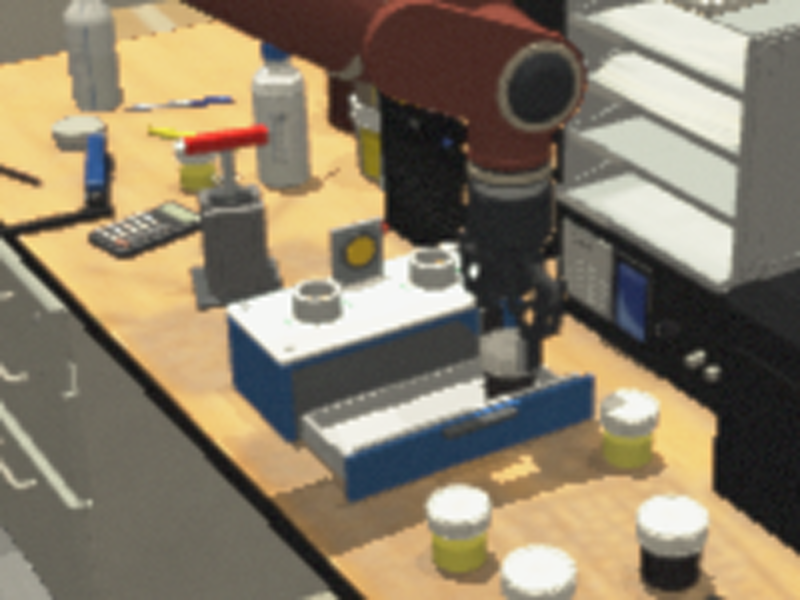

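Request:
{"op": "play_rows", "data": {"motion": [[[1,0,0,0.1,0,0,0],[-0.6,0,0,0.1,0,0,0],[-0.6,0,0,0.1,0,0,0],[-0.6,0,0,0.1,0,0,0],[-0.6,0,0,-3,0,0,0],[-0.6,0,0,-7,0,0,0],[-1,0,0,-11,0,0,0],[-1,1,-6,-11,0,0,0],[-1,3.6,-12,-11,0,0,0],[-1,3.6,-18,-11,0,0,0],[-1,3.6,-24,-11,0,0,0],[-1,3.6,-26.4,-11,0,0,0],[-1,3.6,-26.4,-11,0,0,0],[-1,3.6,-26.4,-11,0,0,0]]]}}

```text
t: 7.48
tool_pos: [0.555, -0.2809, 0.1628]
tool_rot: [-0.003, 3.138, -0.002]
contact_force: [0.3, 0.7, -0.4]
opening: 0.0855
```

Run:
```python
from h import *
d=get("wrist"); save(d,"w4.png",None,1.25,proj(d,"wrist",[tool()[0]]))
```

```text
(no output)
```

View pics/w4.png

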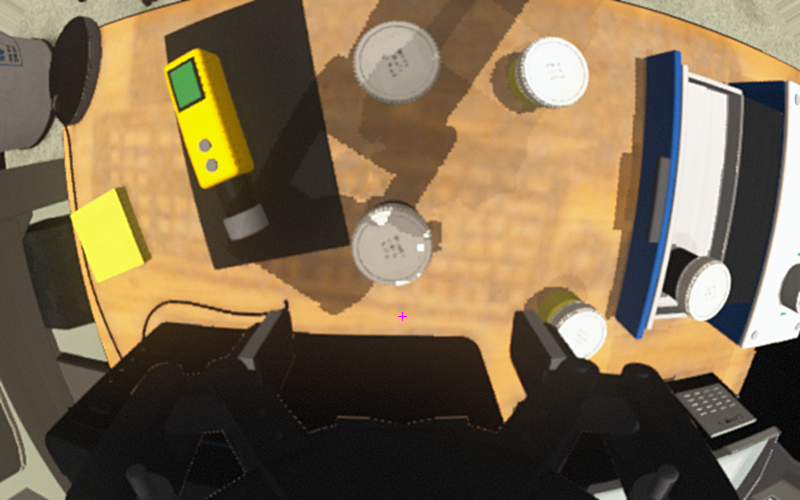

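Run:
```python
from h import *
d=get("wrist"); s=1.25
def P(l,z): return plane(d,"wrist",np.array(l)/s,z).round(4)
p=P([(391,246),(396,60)],0.06); print(p, P([(704,290)],0.072))
for q in p: print(to_tool([q[0],q[1],0.039]))
```

```text
[[ 0.5562 -0.2878  0.06  ]
 [ 0.4356 -0.2847  0.06  ]] [[ 0.5899 -0.0271  0.072 ]]
[-0.06 -0.69 12.4 ]
[12.   -0.35 12.36]
```

Request:
{"op": "play_rows", "data": {"motion": [[[-1,-0.1,-0.6,5,0,0,0],[-1,-0.1,-0.6,9,0,0,0],[-1,-0.1,-0.6,12.4,0,0,0],[-1,-0.1,-0.6,12.4,0,0,0],[-1,-0.1,-0.6,12.4,0,0,0],[1,-0.1,-0.6,12.4,0,0,0],[1,-0.1,-0.6,12.4,0,0,0],[1,-0.1,-0.6,12.4,0,0,0],[1,-0.1,-0.6,12.4,0,0,0],[1,-0.1,-0.6,12.4,0,0,0],[1,-0.1,-0.6,12.4,0,0,0],[1,-0.1,-0.6,8,0,0,0],[1,-0.1,-0.6,4,0,0,0],[1,-0.1,-0.6,3.5,0,0,0],[1,-0.1,-0.6,3.5,0,0,0]]]}}

```text
t: 9.45
tool_pos: [0.5559, -0.2865, 0.1273]
tool_rot: [-0.005, 3.139, -0.002]
contact_force: [-1.3, -0.8, -1.7]
opening: 0.0539
```

Run:
```python
from h import *
d=get("wrist"); save(d,"w5.png",None,1)
for x in [0.523]: print(to_tool([x,-0.018,0.053]))
```

```text
[ 3.15 26.82  7.3 ]
```

View pics/w5.png

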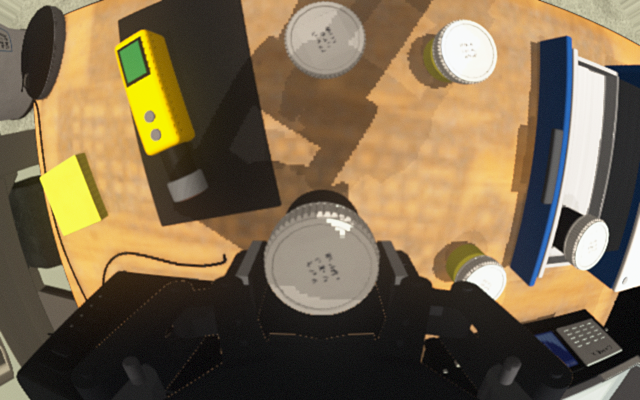

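Request:
{"op": "play_rows", "data": {"motion": [[[1,1,6,-1,0,0,0],[1,2,12,-1,0,0,0],[1,3.2,18,-1,0,0,0],[1,3.2,24,-1,0,0,0],[1,3.2,26.8,-1,0,0,0],[1,3.2,26.8,-1,0,0,0],[1,3.2,26.8,2,0,0,0],[1,3.2,26.8,5,0,0,0],[1,3.2,26.8,6.8,0,0,0],[1,3.2,26.8,7.4,0,0,0],[1,3.2,26.8,7.4,0,0,0],[1,3.2,26.8,7.4,0,0,0]]]}}

```text
t: 11.0
tool_pos: [0.5233, -0.019, 0.0531]
tool_rot: [-0.004, 3.14, -0.001]
contact_force: [-1.8, 0.0, 5.7]
opening: 0.0541
```

Run:
```python
from h import *
d=get("wrist"); save(d,"w6.png",None,1)
print(to_tool([0.436,-0.283,0.15]))
```

```text
[  8.78 -26.39  -9.69]
```

View pics/w6.png

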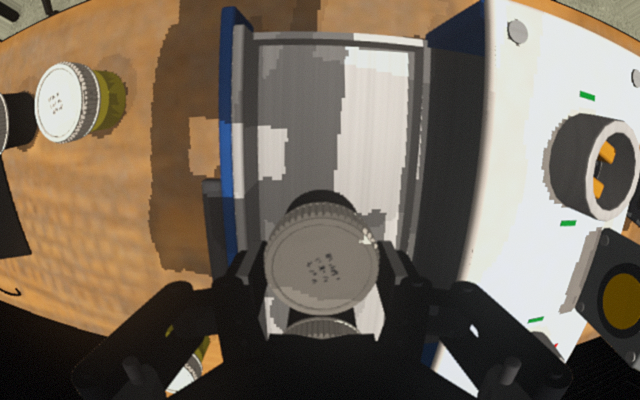

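Request:
{"op": "play_rows", "data": {"motion": [[[-0.6,0,0,0,0,0,0],[-0.6,0,0,0,0,0,0],[-0.6,0,0,0,0,0,0],[-0.6,0,0,-3,0,0,0],[-0.6,0,0,-7,0,0,0],[-1,0,0,-10.5,0,0,0],[-1,2,-5,-10.5,0,0,0],[-1,4,-11,-10.5,0,0,0],[-1,6,-17,-10.5,0,0,0],[-1,8,-23,-10.5,0,0,0],[-1,8.8,-26.4,-10.5,0,0,0],[-1,8.8,-26.4,-10.5,0,0,0],[-1,8.8,-26.4,-10.5,0,0,0]]]}}

```text
t: 12.68
tool_pos: [0.4357, -0.2826, 0.1578]
tool_rot: [-0.004, 3.14, 0.0]
contact_force: [-0.0, 1.3, 0.7]
opening: 0.0853
```

Run:
```python
from h import *
d=get("wrist"); save(d,"w7.png",None,1)
```

```text
(no output)
```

View pics/w7.png

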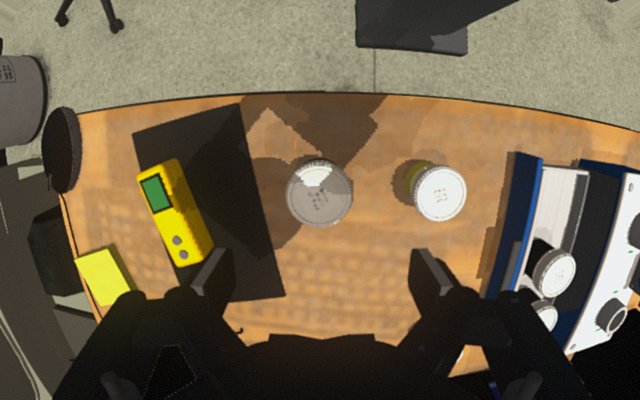

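Run:
```python
from h import *
d=get("wrist")
p=plane(d,"wrist",[(318,196),(440,193)],0.06).round(4); print(p)
print(to_tool([p[0][0],p[0][1],0.039]), to_tool([0.456,-0.018,0.053]))
```

```text
[[ 0.4346 -0.2848  0.06  ]
 [ 0.4315 -0.1814  0.06  ]]
[ 0.16 -0.28 11.89] [-2.08 26.4  10.49]
```

Request:
{"op": "play_rows", "data": {"motion": [[[-1,0.1,-0.2,5,0,0,0],[-1,0.1,-0.2,9,0,0,0],[-1,0.1,-0.2,11.9,0,0,0],[-1,0.1,-0.2,11.9,0,0,0],[-1,0.1,-0.2,11.9,0,0,0],[1,0.1,-0.2,11.9,0,0,0],[1,0.1,-0.2,11.9,0,0,0],[1,0.1,-0.2,11.9,0,0,0],[1,0.1,-0.2,11.9,0,0,0],[1,0.1,-0.2,11.9,0,0,0],[1,0.1,-0.2,11.9,0,0,0],[1,0,-0.2,7,0,0,0],[1,0,-0.2,1.5,0,0,0],[1,0,0,0.5,0,0,0],[1,-1,5,0.5,0,0,0],[1,-2.1,11,0.5,0,0,0],[1,-2.1,17,0.5,0,0,0],[1,-2.1,23,0.5,0,0,0],[1,-2.1,26.4,0.5,0,0,0],[1,-2.1,26.4,0.5,0,0,0]]]}}

```text
t: 15.28
tool_pos: [0.4547, -0.0158, 0.1512]
tool_rot: [0.012, -3.141, -0.001]
contact_force: [0.4, -0.6, -1.5]
opening: 0.054
```

Run:
```python
from h import *
d=get("wrist"); save(d,"w8.png",None,1)
print(to_tool([0.456,-0.018,0.053]))
```

```text
[-0.1  -0.1   9.85]
```

View pics/w8.png

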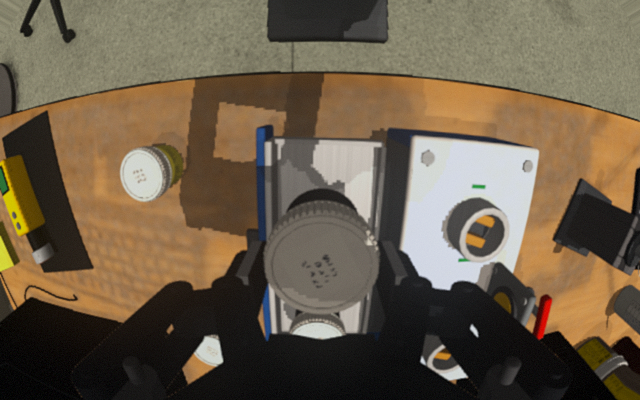

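Request:
{"op": "play_rows", "data": {"motion": [[[1,-0.1,-0.1,4,0,0,0],[1,-0.1,-0.1,8,0,0,0],[1,-0.1,-0.1,9.5,0,0,0],[1,-0.1,-0.1,9.9,0,0,0],[1,-0.1,-0.1,9.9,0,0,0],[1,-0.1,-0.1,9.9,0,0,0],[-0.6,-0.1,-0.1,9.9,0,0,0],[-0.6,-0.1,-0.1,9.9,0,0,0],[-0.6,-0.1,-0.1,9.9,0,0,0],[-0.6,-0.1,-0.1,7,0,0,0],[-0.6,-0.1,-0.1,3,0,0,0],[-0.6,-0.1,-0.1,-1,0,0,0],[-0.6,-0.1,-0.1,-3,0,0,0],[1,-4,-6,-3,0,0,0],[1,-7,-11,-3,0,0,0],[1,-7,-11,-3,0,0,0],[1,-7,-11,-3,0,0,0]]]}}

```text
t: 17.45
tool_pos: [0.5255, -0.1266, 0.181]
tool_rot: [0.009, -3.14, -0.001]
contact_force: [-1.2, 0.6, -0.2]
opening: -0.0002
```

Run:
```python
from h import *
d=get("wrist"); save(d,"w9.png",None,1.25)
d=get("top"); save(d,"t9.png",(240,150,440,270),4)
print(to_tool([0.525,-0.105,0.036]))
```

```text
[-1.000e-02  2.060e+00  1.453e+01]
```

View pics/w9.png

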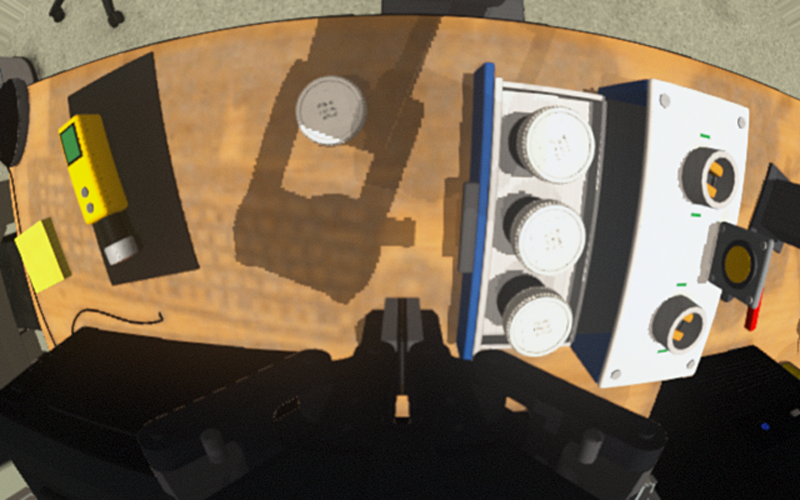

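View pics/t9.png

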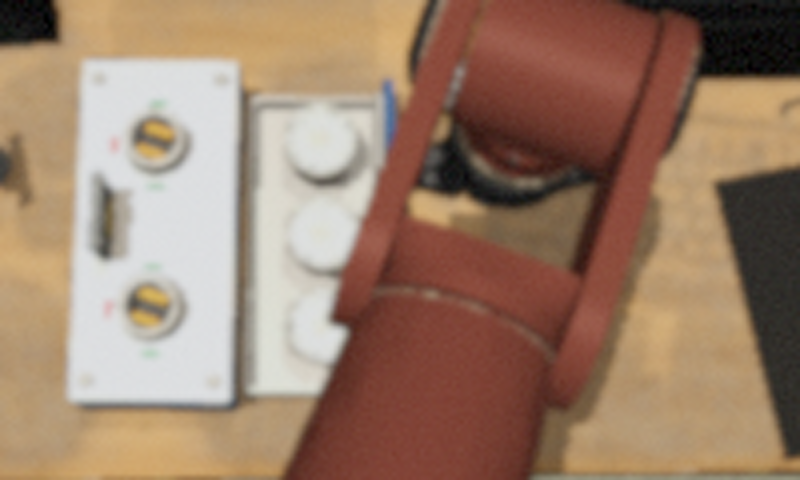

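Request:
{"op": "play_rows", "data": {"motion": [[[1,0,2,5,0,0,0],[1,0,2,10,0,0,0],[1,0,2,14.5,0,0,0],[1,0,2,14.5,0,0,0],[1,0,3,14.5,0,0,0],[1,0,4,14.5,0,0,0],[1,0,5,14.5,0,0,0],[1,0,6,14.5,0,0,0],[1,0,7,14.5,0,0,0],[1,0,8,14.5,0,0,0],[1,0,9,14.5,0,0,0],[1,0,10,14.5,0,0,0],[1,0,11,14.5,0,0,0],[1,0,12,14.5,0,0,0],[1,0,12.7,14.5,0,0,0],[1,0,12.7,14.5,0,0,0]]]}}

```text
t: 19.55
tool_pos: [0.5234, 0.0024, 0.0358]
tool_rot: [0.012, -3.139, -0.003]
contact_force: [0.1, 0.4, -0.6]
opening: 0.0003
```

Run:
```python
from h import *
d=get("wrist"); save(d,"w10.png",None,1.25)
d=get("scene"); save(d,"s10.png",(220,150,420,300),4)
```

```text
(no output)
```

View pics/w10.png

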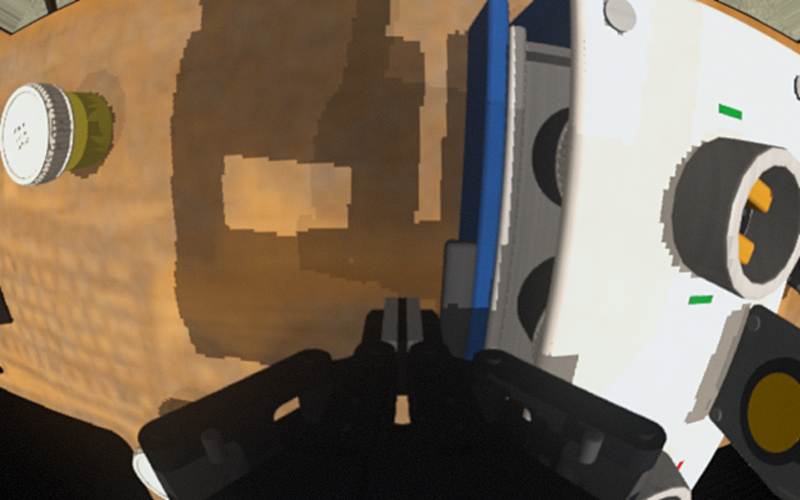

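View pics/s10.png

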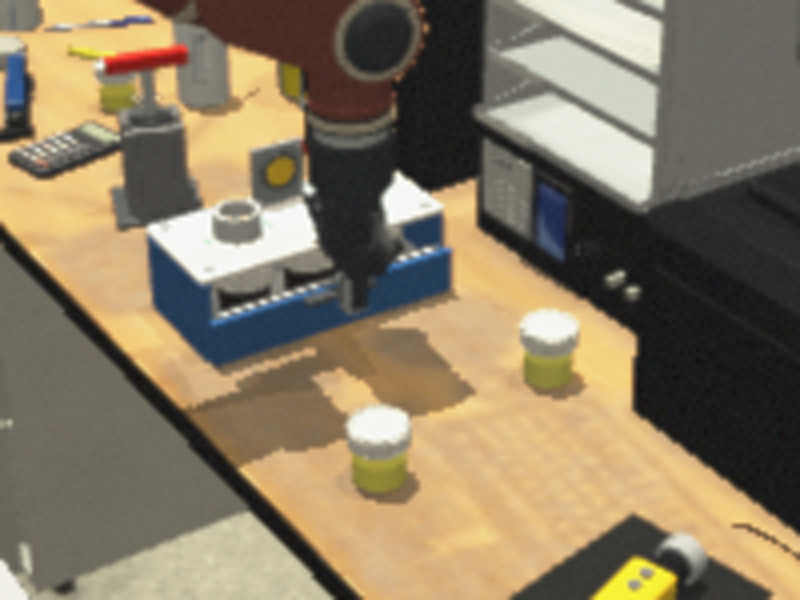

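Request:
{"op": "play_rows", "data": {"motion": [[[1,0,0.4,0,0,0,0],[1,0,0.8,0,0,0,0],[1,0,1.1,0,0,0,0],[1,0,1.3,0,0,0,0],[1,0,1.5,0,0,0,0]]]}}

```text
t: 20.27
tool_pos: [0.5251, 0.0117, 0.0379]
tool_rot: [-0.012, 3.141, -0.015]
contact_force: [-1.7, -27.4, 7.2]
opening: -0.0003
```

Run:
```python
from h import *
print(ctrl.get_obs()["contact_force"])
d=get("wrist"); save(d,"w11.png",None,1.25)
d=get("scene"); save(d,"s11.png",(220,150,420,300),4)
print(ctrl.get_obs()["contact_force"],tool()[0])
```

```text
[ -1.71607278 -27.44917374   7.20257568]
[ -1.41079128 -18.62844911   8.59149782] [0.52579701 0.01221662 0.03854805]
```

View pics/w11.png

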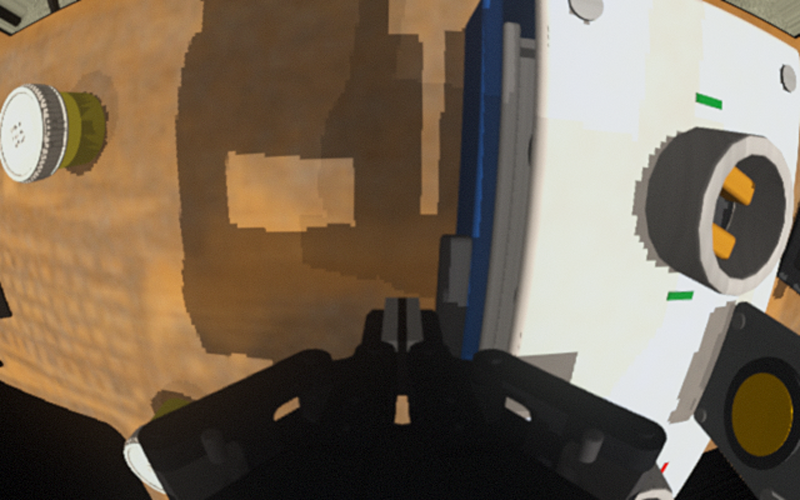

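Request:
{"op": "play_rows", "data": {"motion": [[[1,0,-1,0,0,0,0],[1,0,-3,0,0,0,0],[1,0,-3,-5,0,0,0],[1,0,-3,-11,0,0,0],[1,0,-3,-17,0,0,0],[-1,2,2,-20,0,0,0],[-1,6,7,-20,0,0,0],[-1,6,9,-20,0,0,0],[-1,6,9,-20,0,0,0],[-1,6,9,-20,0,0,0]]]}}

```text
t: 21.62
tool_pos: [0.4648, 0.103, 0.2374]
tool_rot: [-0.011, 3.14, -0.013]
contact_force: [0.9, -0.4, 0.5]
opening: 0.0852
```

Run:
```python
from h import *
d=get("wrist"); save(d,"w12.png",(200,80,520,320),2.5)
import pickle; pickle.dump((d,ctrl.get_obs()),open("v12.pkl","wb"))
d=get("top"); save(d,"t12.png",(160,150,360,270),4)
```

```text
(no output)
```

View pics/w12.png

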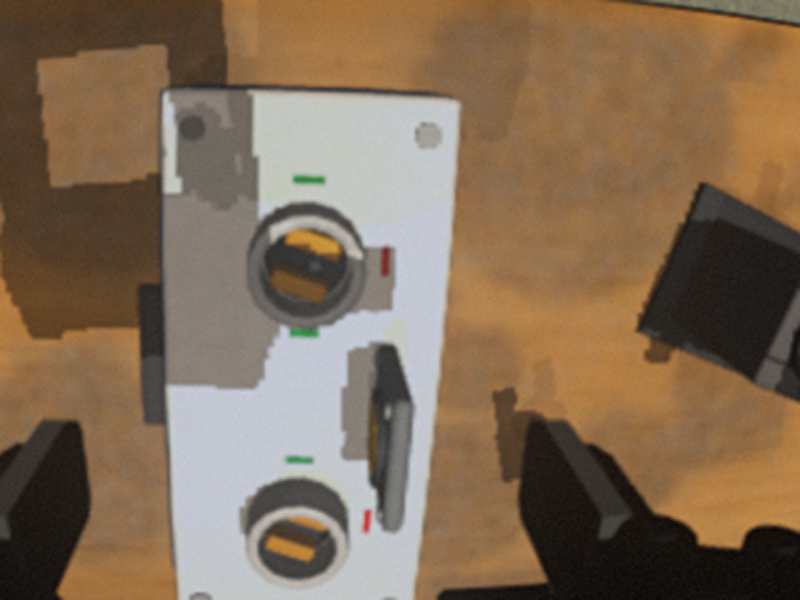

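View pics/t12.png

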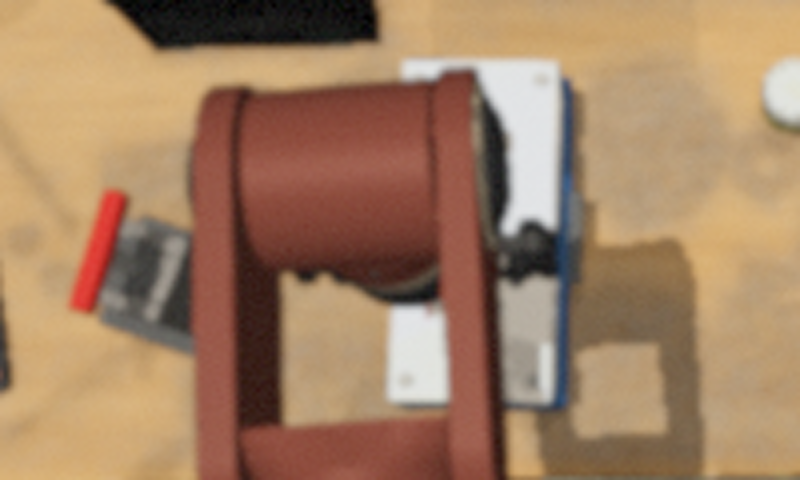

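Run:
```python
from h import *
import pickle
d,o=pickle.load(open("v12.pkl","rb"))
save(d,"w12a.png",(285,150,365,225),8)
save(d,"w12b.png",(285,255,365,325),8)
```

```text
(no output)
```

View pics/w12a.png

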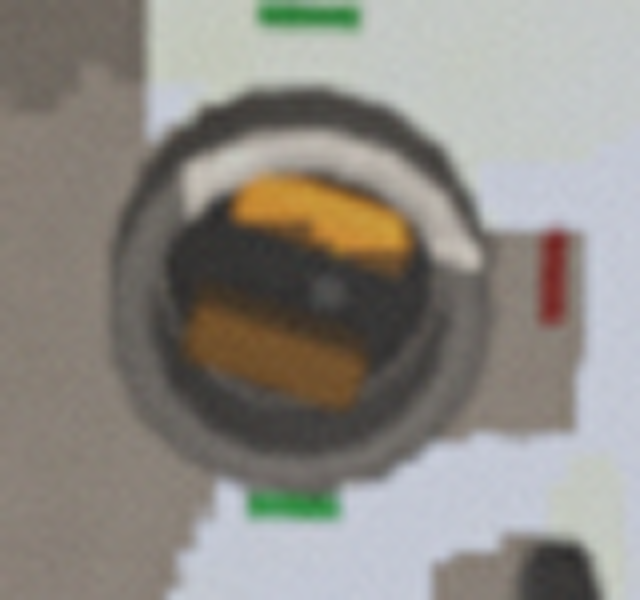

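View pics/w12b.png

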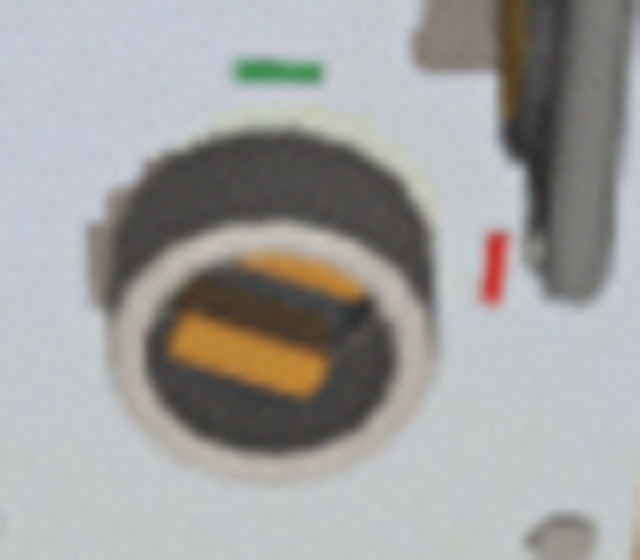

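Run:
```python
from h import *
import pickle
d,o=pickle.load(open("v12.pkl","rb"))
A=lambda l:np.array(l,float)/8-0.5+[285,150]
B=lambda l:np.array(l,float)/8-0.5+[285,255]
P=lambda px,z:plane(d,"wrist",px,z).round(4)
print("rim a",P(A([(300,308),(112,308),(488,308)]),.11)); g=P(A([(308,17),(294,505),(552,277)]),.086); print("green a,red",g,g[:2].mean(0))
print("rim b",P(B([(273,352),(112,352),(435,352)]),.11)); print("green b, red",P(B([(278,72),(495,267)]),.086))
for nm,px in (("a",A([(232,215),(405,270),(200,300),(365,355)])),("b",B([(185,320),(325,368),(245,262),(360,300)]))):
    q=P(px,.098); v=[q[1]-q[0],q[3]-q[2]]; print(nm,q[:,:2].tolist(),[np.degrees(np.arctan2(u[1],u[0])).round(1) for u in v], q.mean(0))
C=lambda l:np.array(l,float)/2.5-0.5+[200,80]
print("corners",P(C([(164,90),(460,100)]),.086))
print("stand top corners",P(C([(703,184),(640,328)]),.099))
```

```text
rim a [[0.4646 0.1027 0.11  ]
 [0.4648 0.0814 0.11  ]
 [0.4644 0.1239 0.11  ]]
green a,red [[0.435  0.1033 0.086 ]
 [0.4967 0.1021 0.086 ]
 [0.4667 0.1335 0.086 ]] [0.46585 0.1027  0.086  ]
rim b [[0.5843 0.1002 0.11  ]
 [0.5849 0.0789 0.11  ]
 [0.5842 0.1214 0.11  ]]
green b, red [[0.5549 0.1003 0.086 ]
 [0.5864 0.1309 0.086 ]]
a [[0.4567, 0.0946], [0.4631, 0.1149], [0.467, 0.0909], [0.4735, 0.1104]] [np.float64(72.5), np.float64(71.6)] [0.465075 0.1027   0.098   ]
b [[0.5877, 0.088], [0.5955, 0.1072], [0.5779, 0.0962], [0.584, 0.1117]] [np.float64(67.9), np.float64(68.5)] [0.586275 0.100775 0.098   ]
corners [[0.4    0.048  0.086 ]
 [0.4027 0.1606 0.086 ]]
stand top corners [[0.4291 0.2606 0.099 ]
 [0.4896 0.2393 0.099 ]]
```

Request:
{"op": "play_rows", "data": {"motion": [[[-1,0,6,-2,0,0,0],[-1,0,12,-2,0,0,0],[-1,-1,18,-2,0,0,7],[-1,-2,22,-2,0,0,14],[-1,-2,22,-2,0,0,14],[-1,-2,22,-2,0,0,14]]]}}

```text
t: 22.48
tool_pos: [0.484, 0.322, 0.2552]
tool_rot: [0.374, 3.118, -0.014]
contact_force: [0.2, -0.0, 0.2]
opening: 0.0856
```

Run:
```python
from h import *
import pickle
d=get("wrist"); save(d,"w13.png",None,1.25,proj(d,"wrist",[tool()[0]]))
pickle.dump((d,ctrl.get_obs()),open("v13.pkl","wb"))
```

```text
(no output)
```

View pics/w13.png

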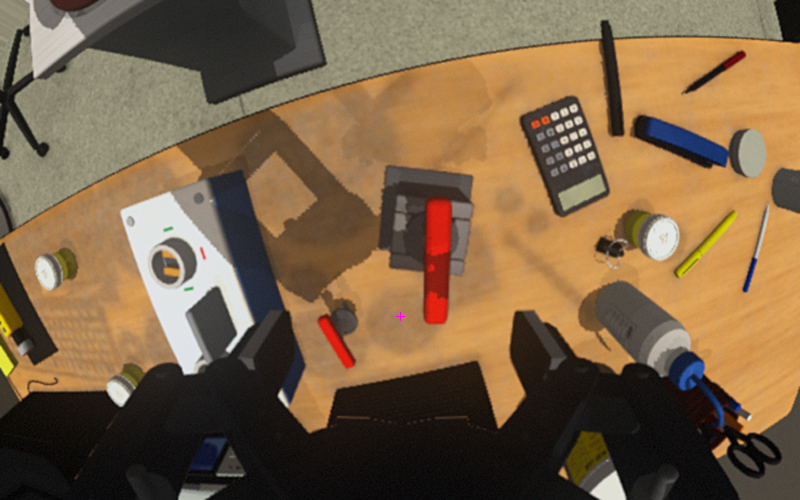

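Run:
```python
from h import *
import pickle
d,o=pickle.load(open("v13.pkl","rb")); im=d["color"]; hsv=cv2.cvtColor(im,cv2.COLOR_RGB2HSV)
save(d,"w13z.png",(290,120,400,270),5)
red=(((hsv[...,0]<8)|(hsv[...,0]>172))&(hsv[...,1]>150)).astype(np.uint8)
n,l,st,c=cv2.connectedComponentsWithStats(red)
for i in range(1,n):
    if st[i,4]>80 and 100<c[i][1]<300:
        ys,xs=np.where(l==i); r=cv2.minAreaRect(np.c_[xs,ys].astype(np.float32)); print(r)
        b=cv2.boxPoints(r); P=plane(d,"wrist",b,0.168); print(P.round(4),P.mean(0).round(4))
```

```text
((349.47259521484375, 208.0127716064453), (21.42460823059082, 102.28697204589844), 1.5481576919555664)
[[0.536  0.3227 0.168 ]
 [0.453  0.3436 0.168 ]
 [0.4571 0.3593 0.168 ]
 [0.541  0.3401 0.168 ]] [0.4968 0.3414 0.168 ]
((268.6700134277344, 273.19000244140625), (46.640045166015625, 11.056001663208008), 60.06848907470703)
[[0.5173 0.2531 0.168 ]
 [0.514  0.263  0.168 ]
 [0.5572 0.2707 0.168 ]
 [0.5613 0.2604 0.168 ]] [0.5374 0.2618 0.168 ]
```

View pics/w13z.png

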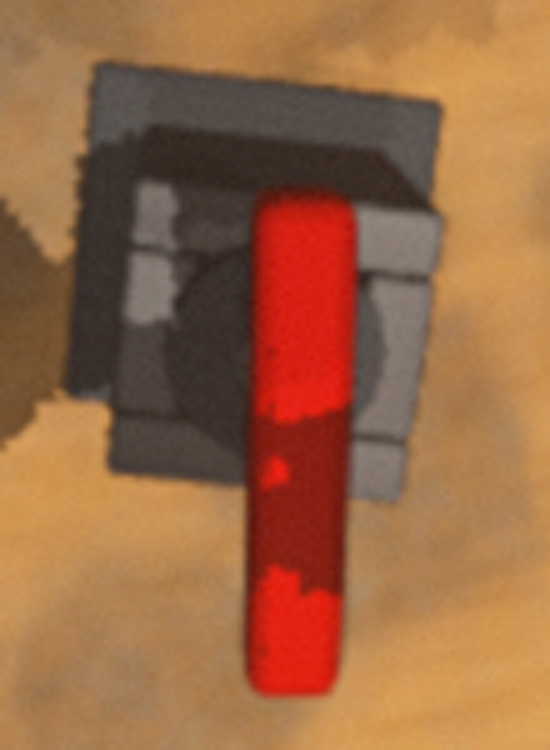

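Run:
```python
from h import *
import pickle
d,o=pickle.load(open("v13.pkl","rb"))
px=np.array([(140,180),(440,212),(400,500),(110,470)])/5-.5+[290,120]
P=plane(d,"wrist",px,0.099); print(P.round(4),P.mean(0),[np.linalg.norm(P[i]-P[i-1]) for i in range(4)])
coll=np.array([(275,345)])/5-.5+[290,120]; print("collar",plane(d,"wrist",coll,0.105))
print("bar",plane(d,"wrist",[(349.5,208)],0.171))
goal([0.4965,0.3405,0.20],down(np.radians(76.5)))
```

```text
[[0.4585 0.3233 0.099 ]
 [0.4782 0.3794 0.099 ]
 [0.5357 0.3599 0.099 ]
 [0.5151 0.303  0.099 ]] [0.49687418 0.34140966 0.099     ] [np.float64(0.0601890927852833), np.float64(0.059466571284366214), np.float64(0.06080138518162666), np.float64(0.06045741695663356)]
collar [[0.49547242 0.3415933  0.105     ]]
bar [[0.49333249 0.34176888 0.171     ]]
shift cm [-0.76  2.17  5.53] turn deg [-0.47  0.15 -0.22]
```

Request:
{"op": "play_rows", "data": {"motion": [[[-1,-0.8,2.1,2,-0.5,0.1,0],[-1,-0.8,2.1,5,-0.5,0.1,0],[-1,-0.8,2.1,8,-0.5,0.1,0],[-1,-0.8,2.1,11.2,-0.5,0.1,0],[-1,-0.8,2.1,11.2,-0.5,0.1,0],[-1,-0.8,2.1,11.2,-0.5,0.1,0],[-1,-0.8,2.1,11.2,-0.5,0.1,0]]]}}

```text
t: 23.4
tool_pos: [0.4981, 0.3395, 0.1457]
tool_rot: [0.375, 3.115, 0.004]
contact_force: [-0.4, 0.1, 0.7]
opening: 0.0852
```

Run:
```python
from h import *
d=get("wrist"); save(d,"w14.png",None,1.25,proj(d,"wrist",[tool()[0]-[0,0,-.019]]))
goal([0.4965,0.3405,0.143],down(np.radians(76.5)))
```

```text
shift cm [0.16 0.06 0.25] turn deg [ 0.16  0.2  -0.24]
```

View pics/w14.png

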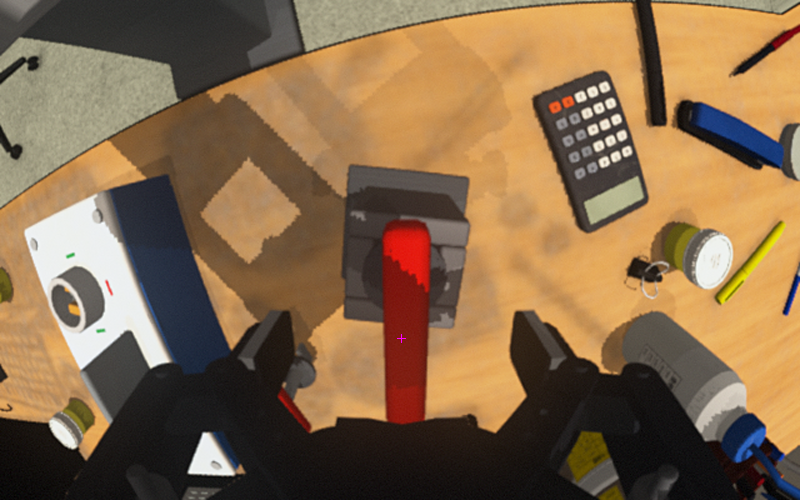

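Request:
{"op": "play_rows", "data": {"motion": [[[-1,0.1,0.1,0.3,0.2,0.2,0],[-1,0.1,0.1,0.3,0.2,0.2,0],[1,0.1,0.1,0.3,0.2,0.2,0],[1,0.1,0.1,0.3,0.2,0.2,0],[1,0.1,0.1,0.3,0.2,0.2,0],[1,0.1,0.1,0.3,0.2,0.2,0],[1,0.1,0.1,0.3,0.2,0.2,0],[1,0.1,0.1,0.3,0.2,0.2,0],[1,0.1,0.1,0.3,0.2,0.2,0]]], "newtons": 90}}

```text
t: 24.58
tool_pos: [0.4973, 0.3409, 0.1426]
tool_rot: [0.376, 3.119, -0.001]
contact_force: [-0.4, 0.2, 0.7]
opening: 0.0145
```

Run:
```python
from h import *
d=get("wrist"); save(d,"w15.png",(220,150,420,330),4)
t,r=tool(); print(r.as_matrix().round(4))
```

```text
[[-9.714e-01  2.374e-01  2.000e-04]
 [ 2.374e-01  9.714e-01 -5.000e-04]
 [-3.000e-04 -4.000e-04 -1.000e+00]]
```

View pics/w15.png

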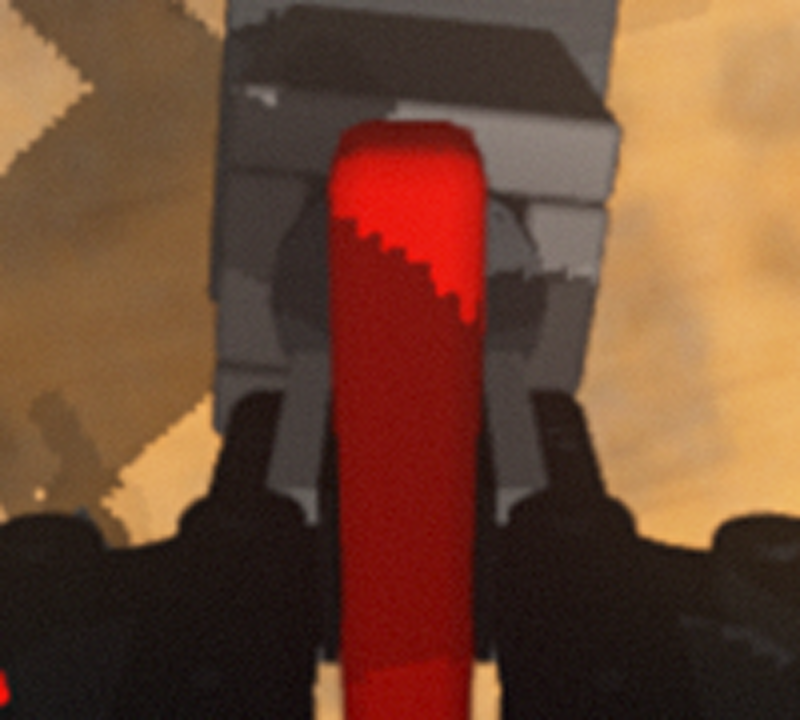

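Request:
{"op": "play_rows", "data": {"motion": [[[1,0,0,-3,0,0,0],[1,0,0,-7,0,0,0],[1,0,0,-11,0,0,0],[1,0,0,-11.5,0,0,-10],[1,-1,-6,-11.5,0,0,-20],[1,-1.5,-12,-11.5,0,0,-30],[1,-2,-18,-11.5,0,0,-40],[1,-2.5,-23.9,-11.5,0,0,-50],[1,-2.5,-23.9,-11.5,0,0,-60],[1,-2.5,-23.9,-11.5,0,0,-70],[1,-2.5,-23.9,-11.5,0,0,-80],[1,-2.5,-23.9,-9,0,0,-85.7],[1,-2.5,-23.9,-8,0,0,-85.7],[1,-2.5,-23.9,-8,0,0,-85.7],[1,-2.5,-23.9,-8,0,0,-85.7]]]}}

```text
t: 26.5
tool_pos: [0.4652, 0.1029, 0.2235]
tool_rot: [-1.845, 2.542, -0.002]
contact_force: [0.3, 0.3, -0.9]
opening: 0.0149
```

Run:
```python
from h import *
import pickle
d=get("wrist"); save(d,"w16.png",None,1.25); save(d,"w16z.png",(240,130,400,280),5)
pickle.dump((d,ctrl.get_obs()),open("v16.pkl","wb"))
t,r=tool(); print(r.as_matrix().round(4))
d=get("scene"); save(d,"s16.png",(220,110,380,260),5)
pickle.dump((d,ctrl.get_obs()),open("v16s.pkl","wb"))
goal([0.4653,0.1027,.214],down(np.radians(162)))
```

```text
[[-3.101e-01 -9.507e-01  1.500e-03]
 [-9.507e-01  3.101e-01 -5.000e-04]
 [-0.000e+00 -1.600e-03 -1.000e+00]]
shift cm [ 0.02 -0.    0.97] turn deg [-0.1   0.01 -0.06]
```

View pics/w16z.png

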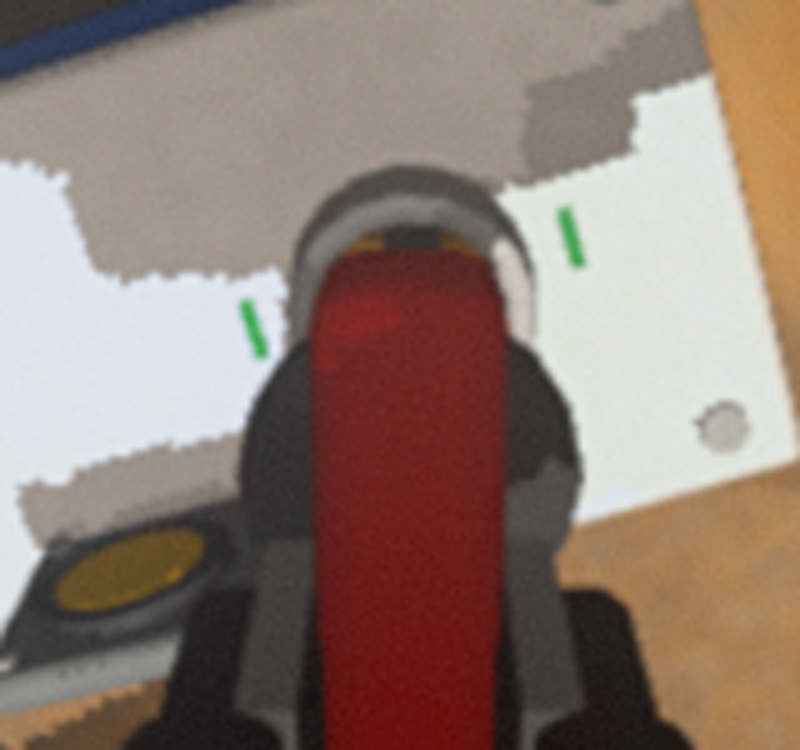

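View pics/s16.png

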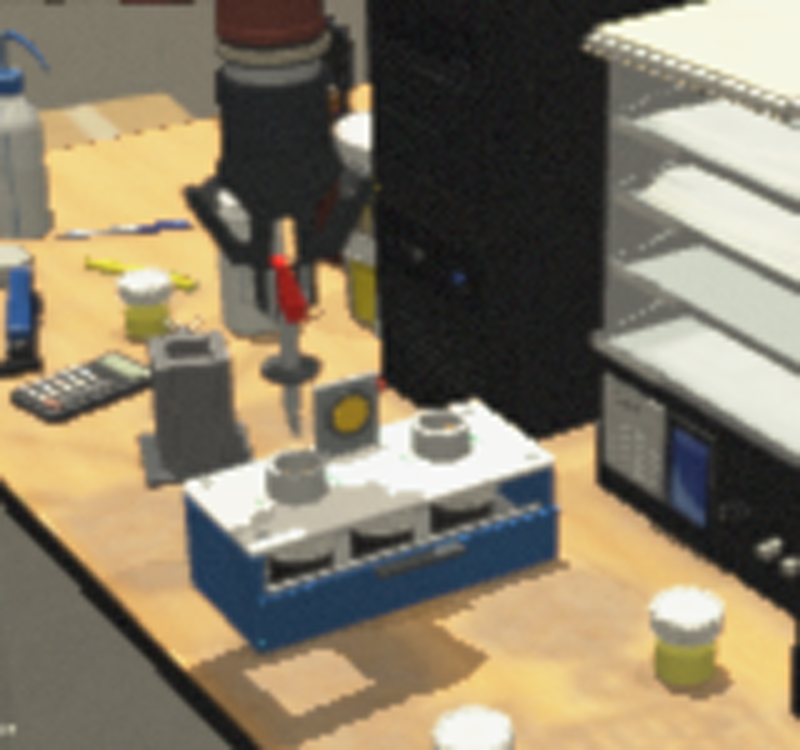

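Run:
```python
from h import *
import pickle
d,o=pickle.load(open("v16.pkl","rb")); t,r=tool(o)
for v,z in ((252,.2335),(275,.2515),(290,.2515)):
    p=plane(d,"wrist",[np.array([411,v])/5-.5+[240,130]],z)[0]; print(v,r.inv().apply(p-t).round(4))
g=[np.array(q)/5-.5+[240,130] for q in ((254,330),(571,238))]
P=plane(d,"wrist",g,.086); print(P.round(4),P.mean(0).round(4), "tool",r.inv().apply(P.mean(0)-t).round(4))
s,os_=pickle.load(open("v16s.pkl","rb"))
# key tip in scene
tip=np.array([295,436])/5-.5+[220,110]
exp=t+[0,0,-.0886]; print("tip expected px",proj(s,"scene",[exp]),"seen",tip)
print("well a rim seen",np.array([297,467])/5-.5+[220,110],"exp",proj(s,"scene",[[.4653,.1027,.11]]))
```

```text
252 [ 0.041  -0.0006 -0.0098]
275 [ 0.0435 -0.0006 -0.0278]
290 [ 0.0423 -0.0006 -0.0278]
[[0.4968 0.102  0.086 ]
 [0.4348 0.1035 0.086 ]] [0.4658 0.1028 0.086 ] tool [-0.     -0.0003  0.1377]
tip expected px [[278.08258511 196.42688111]] seen [278.5 196.7]
well a rim seen [278.9 202.9] exp [[278.47165251 202.70937171]]
```

Request:
{"op": "play_rows", "data": {"motion": [[[1,0,0,1.2,0,0,0],[1,0,0,2,0,0,0],[1,0,0,2.6,0,0,0],[1,0,0,3.2,0,0,0],[1,0,0,3.8,0,0,0],[1,0,0,4.3,0,0,0],[1,0,0,4.5,0,0,0],[1,0,0,4.5,0,0,0]]]}}

```text
t: 27.6
tool_pos: [0.4654, 0.1029, 0.1787]
tool_rot: [-1.845, 2.542, -0.002]
contact_force: [0.3, 0.1, -2.0]
opening: 0.0145
```

Run:
```python
from h import *
o=ctrl.get_obs(); print(o["contact_force"],o["wrist_torque"],o["q"])
d=get("scene"); save(d,"s17.png",(220,110,380,260),5)
```

```text
[ 0.25105899  0.11228081 -1.96819778] [0.02272038 0.01429033 0.03417183] [ 6.15236997e-02 -2.78159889e-01  2.00582130e+00 -5.21130497e-04
  1.41228058e+00 -2.76478037e+00]
```

View pics/s17.png

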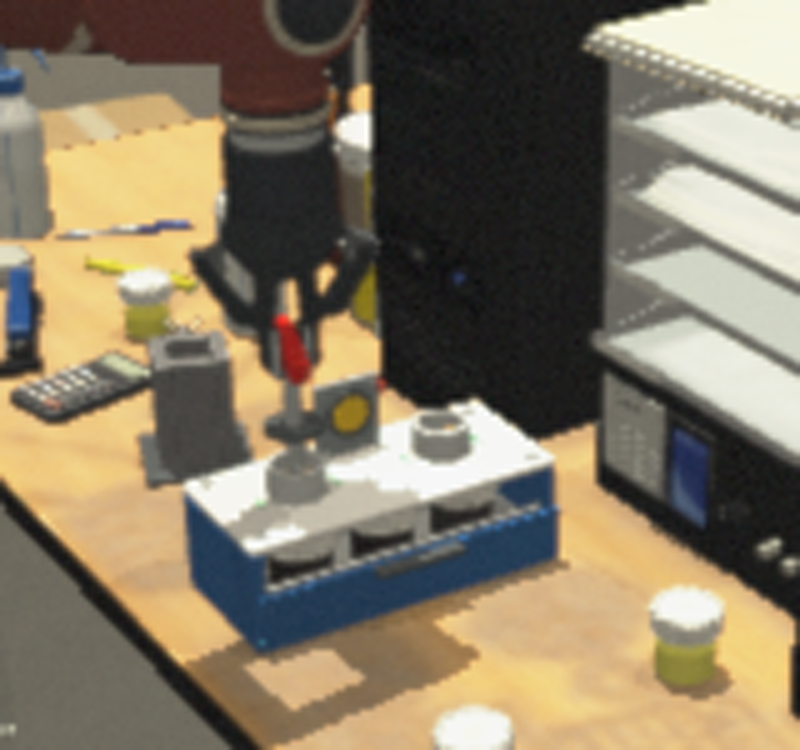

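Request:
{"op": "play_rows", "data": {"motion": [[[1,0,0,0.2,0,0,0],[1,0,0,0.2,0,0,7],[1,0,0,0.2,0,0,15],[1,0,0,0.2,0,0,23],[1,0,0,0.2,0,0,31],[1,0,0,0.2,0,0,39],[1,0,0,0.2,0,0,47],[1,0,0,0.2,0,0,55],[1,0,0,0.2,0,0,62],[1,0,0,0.2,0,0,68],[1,0,0,0.2,0,0,68]]]}}

```text
t: 29.02
tool_pos: [0.4655, 0.1027, 0.1769]
tool_rot: [-0.11, 3.138, -0.002]
contact_force: [0.4, -0.9, -0.7]
opening: 0.0145
```

Run:
```python
from h import *
o=ctrl.get_obs(); print(o["contact_force"],o["wrist_torque"],tool()[1].as_matrix().round(3))
```

```text
[ 0.43867177 -0.85064788 -0.73691713] [-0.18702236  0.06615614  0.02454153] [[-0.998 -0.07   0.002]
 [-0.07   0.998 -0.001]
 [-0.002 -0.001 -1.   ]]
```

Request:
{"op": "play_rows", "data": {"motion": [[[1,0,0,0,0,0,3],[1,0,0,0,0,0,6],[1,0,0,0,0,0,8]]]}}

```text
t: 29.4
tool_pos: [0.4654, 0.1026, 0.1769]
tool_rot: [0.109, 3.138, -0.002]
contact_force: [-0.1, -0.6, -0.5]
opening: 0.0146
```

Run:
```python
from h import *
o=ctrl.get_obs(); print(o["contact_force"],o["wrist_torque"],tool()[1].as_matrix().round(3))
```

```text
[-0.08784598 -0.57343395 -0.52130948] [-0.17684264  0.06894496  0.19625508] [[-0.998  0.069  0.002]
 [ 0.069  0.998 -0.001]
 [-0.002 -0.001 -1.   ]]
```

Request:
{"op": "play_rows", "data": {"motion": [[[1,0,0,0,0,0,3],[1,0,0,0,0,0,4]]]}}

```text
t: 29.65
tool_pos: [0.4654, 0.1025, 0.1769]
tool_rot: [0.216, 3.132, -0.002]
contact_force: [-0.1, 0.4, -1.5]
opening: 0.0149
```

Run:
```python
from h import *
o=ctrl.get_obs(); print(o["contact_force"],o["wrist_torque"],tool()[1].as_matrix().round(3))
```

```text
[-0.1006158   0.42458462 -1.48160374] [-0.18614564  0.13154967  0.70616808] [[-0.991  0.137  0.002]
 [ 0.137  0.991 -0.002]
 [-0.002 -0.001 -1.   ]]
```

Request:
{"op": "play_rows", "data": {"motion": [[[1,0,0,0,0,0,-9],[1,0,0,-0.5,0,0,-12],[1,0,0,-2.5,0,0,-12],[1,0,0,-5.5,0,0,-20],[1,-6,0.7,-5.5,0,0,-30],[1,-11.9,1.5,-5.5,0,0,-40],[1,-11.9,1.5,-5.5,0,0,-50],[1,-11.9,1.5,-5.5,0,0,-60],[1,-11.9,1.5,-5.5,0,0,-70],[1,-11.9,1.5,-5,0,0,-76.1],[1,-11.9,1.5,-4.2,0,0,-76.1],[1,-11.9,1.5,-4.2,0,0,-76.1],[1,-11.9,1.5,-4.2,0,0,-76.1]]]}}

```text
t: 31.28
tool_pos: [0.5854, 0.1012, 0.2194]
tool_rot: [-1.76, 2.601, -0.004]
contact_force: [0.5, -0.3, -0.6]
opening: 0.0146
```

Run:
```python
from h import *
import pickle
d=get("wrist"); save(d,"w18z.png",(240,130,400,280),5)
pickle.dump((d,ctrl.get_obs()),open("v18.pkl","wb"))
t,r=tool(); print(r.as_matrix().round(4))
s=get("scene"); save(s,"s18.png",(220,110,380,260),5)
pickle.dump((s,ctrl.get_obs()),open("v18s.pkl","wb"))
goal([0.5853,0.1006,.214],down(np.radians(158.2)))
print("tip exp",(proj(s,"scene",[t-[0,0,.0886]])+.5-[220,110])*5, "slot",(proj(s,"scene",[[.5853,.1006,.11]])+.5-[220,110])*5)
```

```text
[[-3.716e-01 -9.284e-01  2.300e-03]
 [-9.284e-01  3.716e-01 -1.600e-03]
 [ 6.000e-04 -2.700e-03 -1.000e+00]]
shift cm [ 0.06 -0.01  0.55] turn deg [-0.16 -0.03 -0.  ]
tip exp [[438.47482521 398.64354885]] slot [[439.28930103 424.4115394 ]]
```

View pics/w18z.png

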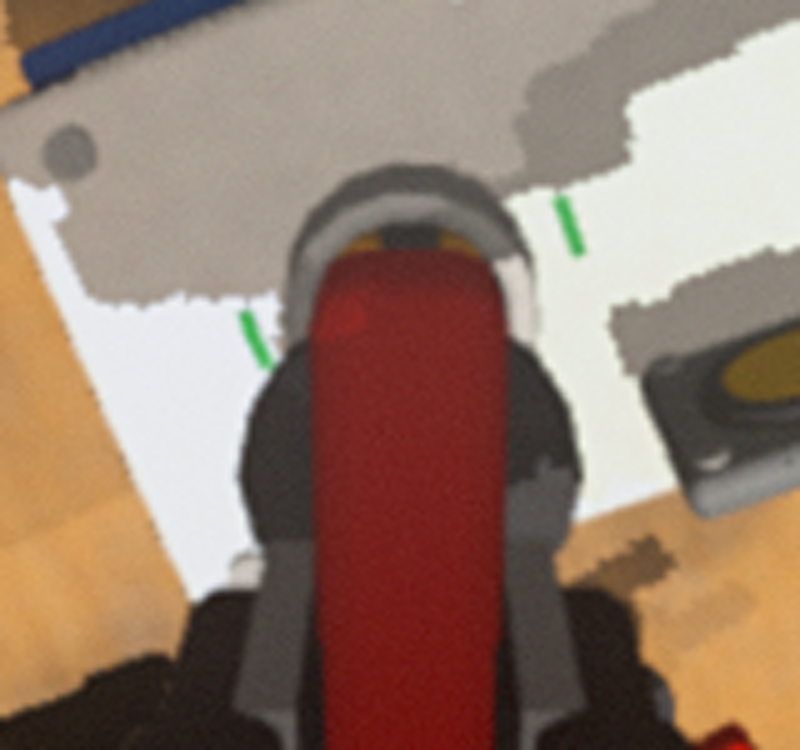

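View pics/s18.png

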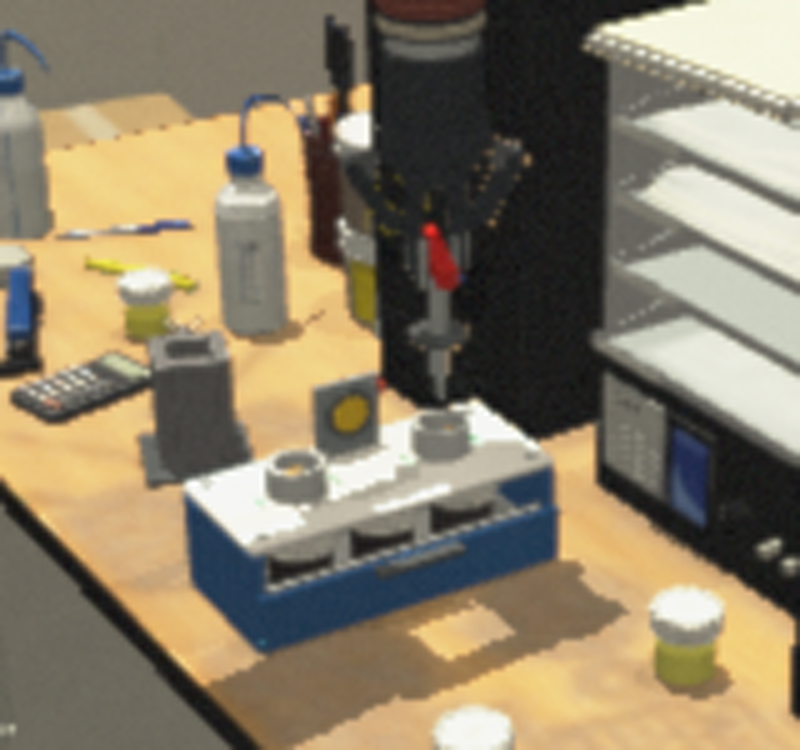

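Request:
{"op": "play_rows", "data": {"motion": [[[1,0.05,0,1,-0.2,0,0],[1,0.05,0,1.8,-0.2,0,0],[1,0.05,0,2.4,-0.2,0,0],[1,0.05,0,3,-0.2,0,0],[1,0.05,0,3.6,-0.2,0,0],[1,0.05,0,4.2,-0.2,0,0],[1,0.05,0,4.2,-0.2,0,0]]]}}

```text
t: 32.25
tool_pos: [0.585, 0.1006, 0.1768]
tool_rot: [1.76, -2.6, -0.001]
contact_force: [-0.5, 1.1, -1.7]
opening: 0.0144
```

Inserted without resistance; turning clockwise.

Request:
{"op": "play_rows", "data": {"motion": [[[1,0,0,0,0,0,8],[1,0,0,0,0,0,16],[1,0,0,0,0,0,24],[1,0,0,0,0,0,32],[1,0,0,0,0,0,40],[1,0,0,0,0,0,48],[1,0,0,0,0,0,56],[1,0,0,0,0,0,62],[1,0,0,0,0,0,67],[1,0,0,0,0,0,71],[1,0,0,0,0,0,74],[1,0,0,0,0,0,75]]]}}

```text
t: 33.75
tool_pos: [0.5853, 0.1, 0.1771]
tool_rot: [-0.185, -3.135, 0.003]
contact_force: [1.5, -1.9, -2.3]
opening: 0.0143
```

Run:
```python
from h import *
o=ctrl.get_obs(); print(o["contact_force"],o["wrist_torque"],tool()[1].as_matrix().round(3))
```

```text
[ 1.47353509 -1.92918277 -2.28510951] [-0.63929482 -0.21493758  0.52522139] [[-0.993  0.118 -0.001]
 [ 0.118  0.993 -0.002]
 [ 0.001 -0.002 -1.   ]]
```

Request:
{"op": "play_rows", "data": {"motion": [[[1,0,0,0,0,0,0],[1,0,0,0,0,0,-8],[1,0,0,-0.5,0,0,-10],[1,0,0,-3,0,0,-10],[1,0,0,-7.6,0,0,-5],[1,0,0,-7.6,0,0,0],[1,3,4,-7.6,0,0,3],[1,5,9,-7.6,0,0,6.7],[1,7,14,-7.6,0,0,6.7],[1,9.5,18.5,-7.6,0,0,6.7],[1,11.6,22.9,-7.6,0,0,6.7],[1,11.6,22.9,-7.6,0,0,6.7],[1,11.6,22.9,-7.6,0,0,6.7]]]}}

```text
t: 35.38
tool_pos: [0.4972, 0.3413, 0.253]
tool_rot: [-0.369, -3.119, 0.003]
contact_force: [0.2, -0.1, -2.3]
opening: 0.0145
```

Run:
```python
from h import *
t,r=tool(); print(r.as_matrix().round(4))
d=get("wrist"); save(d,"w20.png",None,1.25)
s=get("scene"); save(s,"s20.png",(220,80,380,230),5)
s=get("top"); save(s,"t20.png",(160,150,320,260),5)
goal([0.4971,0.3412,.143],down(np.radians(76.5)))
```

```text
[[-9.724e-01  2.332e-01 -9.000e-04]
 [ 2.332e-01  9.724e-01 -2.000e-03]
 [ 4.000e-04 -2.100e-03 -1.000e+00]]
shift cm [ 0.07  0.1  10.98] turn deg [-0.12 -0.03 -0.08]
```

View pics/w20.png

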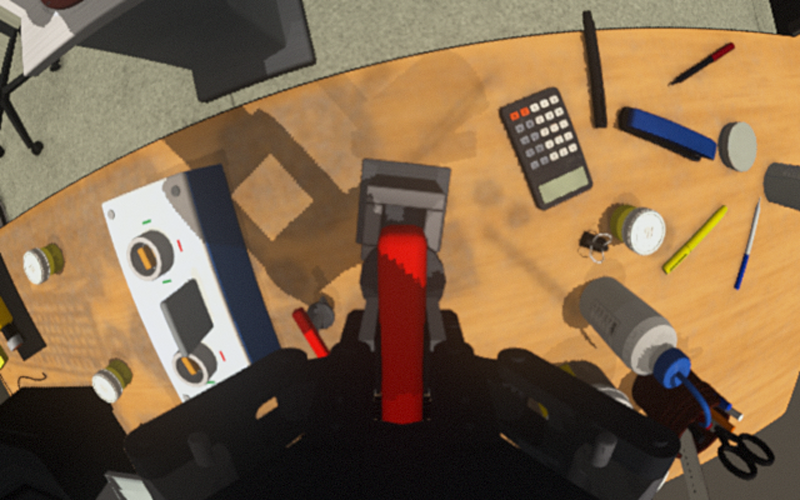

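View pics/t20.png

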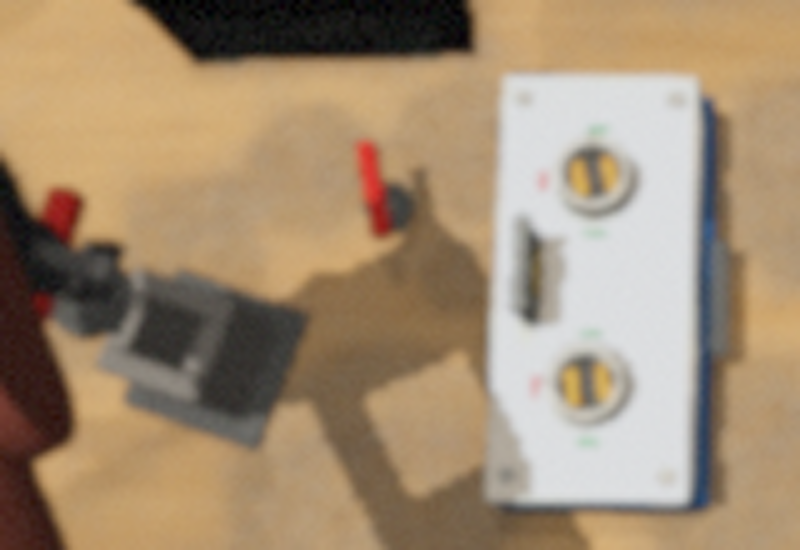

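View pics/s20.png

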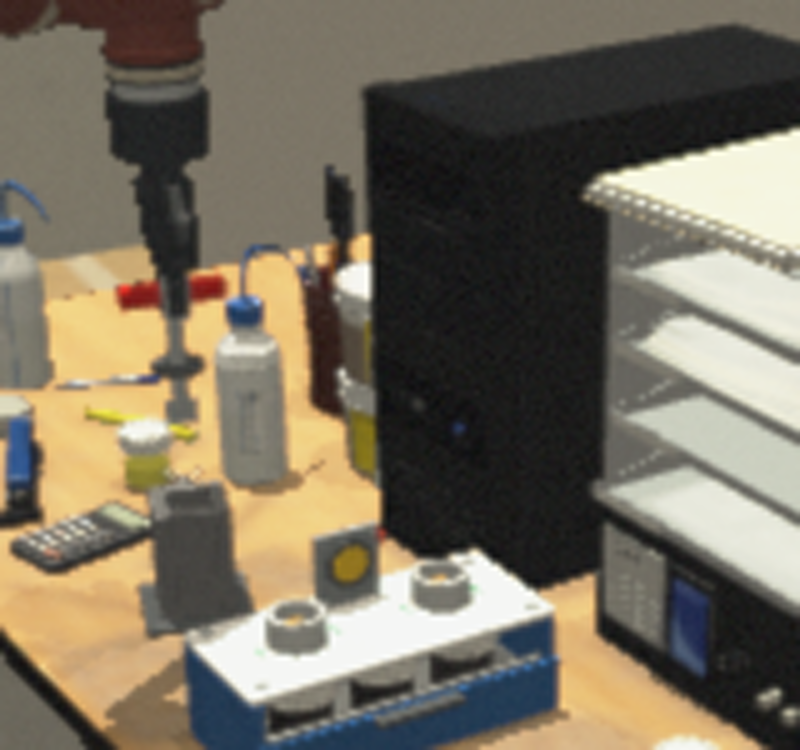

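Run:
```python
from h import *
s=get("top"); save(s,"t20z.png",(170,195,230,245),10)
px=np.array([[162,335]])/5-.5+[160,150]
print(plane(s,"top",px,.099))
```

```text
[[0.49621819 0.34389814 0.099     ]]
```

View pics/t20z.png

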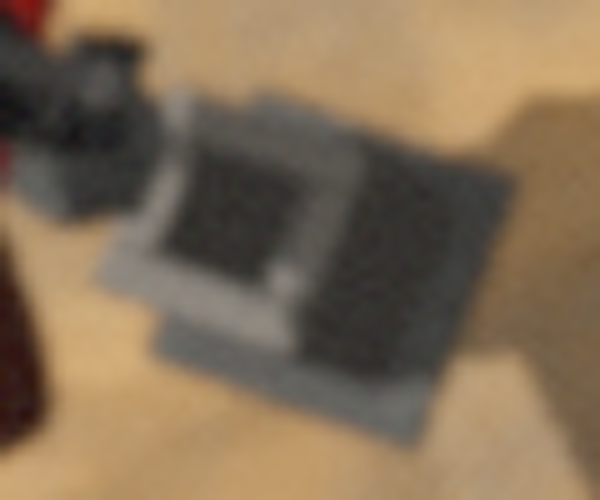

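Request:
{"op": "play_rows", "data": {"motion": [[[1,0.05,0.05,3,-0.1,0,0],[1,0.05,0.05,5,-0.1,0,0],[1,0.05,0.05,7,-0.1,0,0],[1,0.05,0.05,9,-0.1,0,0],[1,0.05,0.05,10.4,-0.1,0,0],[1,0.05,0.05,10.9,-0.1,0,0],[1,0.05,0.05,10.9,-0.1,0,0]]]}}

```text
t: 36.45
tool_pos: [0.4975, 0.3409, 0.1441]
tool_rot: [0.371, 3.12, 0.0]
contact_force: [0.8, 0.1, -1.5]
opening: 0.0147
```

Run:
```python
from h import *
d=get("wrist"); save(d,"w21.png",(220,150,420,330),4)
s=get("scene"); save(s,"s21.png",(220,110,300,210),6)
```

```text
(no output)
```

View pics/s21.png

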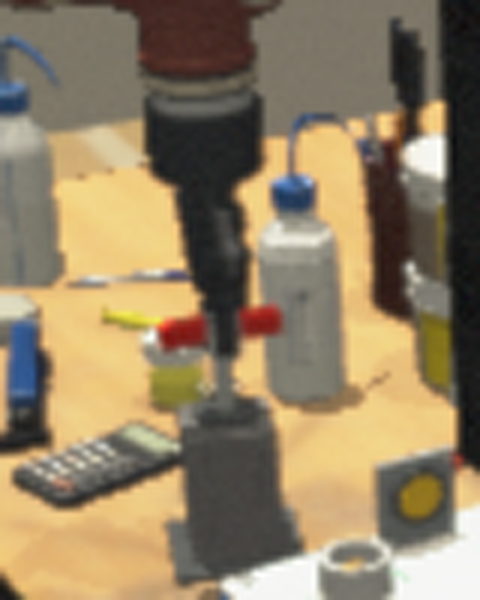

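Request:
{"op": "play_rows", "data": {"motion": [[[1,0,0,0.1,0,0,0],[0.4,0,0,0.1,0,0,0],[0,0,0,0.1,0,0,0],[0,0,0,0.1,0,0,0],[0,0,0,-2,0,0,0],[0,0,0,-6,0,0,0],[0,0,0,-11,0,0,0],[0,0,0,-12,0,0,0]]], "newtons": 60}}

```text
t: 37.55
tool_pos: [0.4997, 0.3421, 0.2719]
tool_rot: [0.37, 3.11, 0.01]
contact_force: [-0.7, -0.3, 0.1]
opening: 0.0427
```

Run:
```python
from h import *
d=get("wrist"); save(d,"w22.png",(220,120,420,300),4)
s=get("scene"); save(s,"s22.png",(220,110,300,210),6)
s=get("top"); save(s,"t22.png",(290,150,490,270),4)
```

```text
(no output)
```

View pics/w22.png

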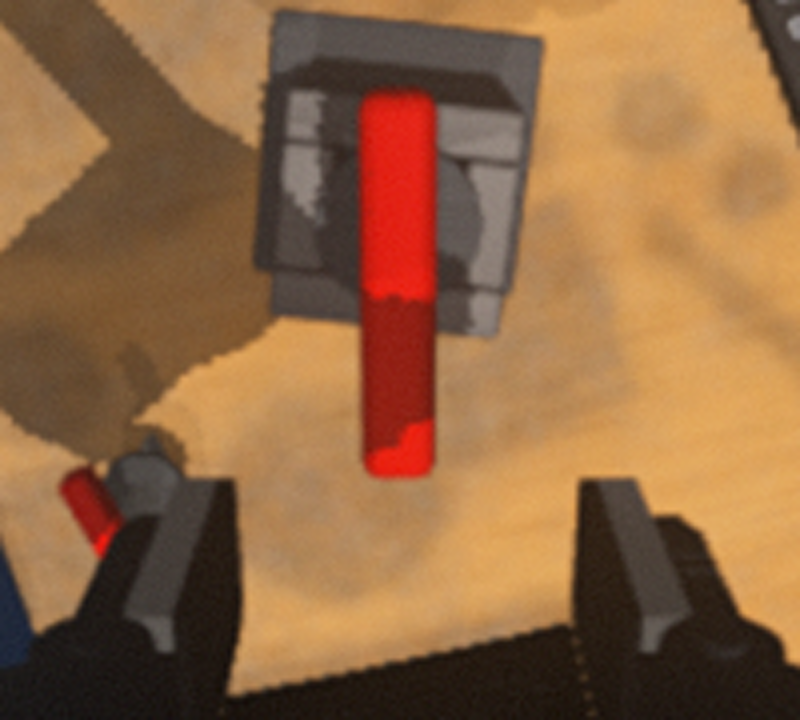

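View pics/s22.png

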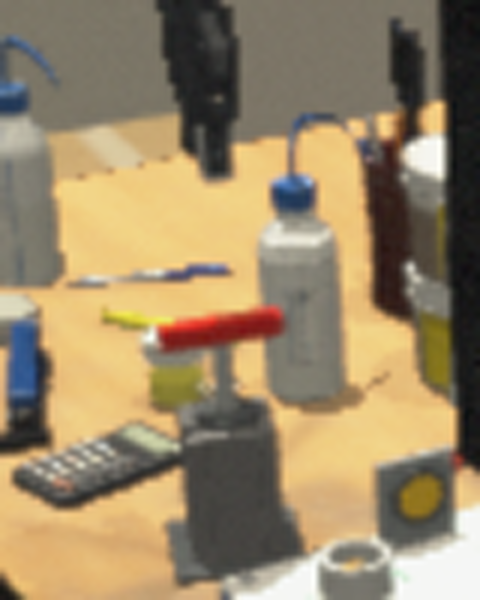

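View pics/t22.png

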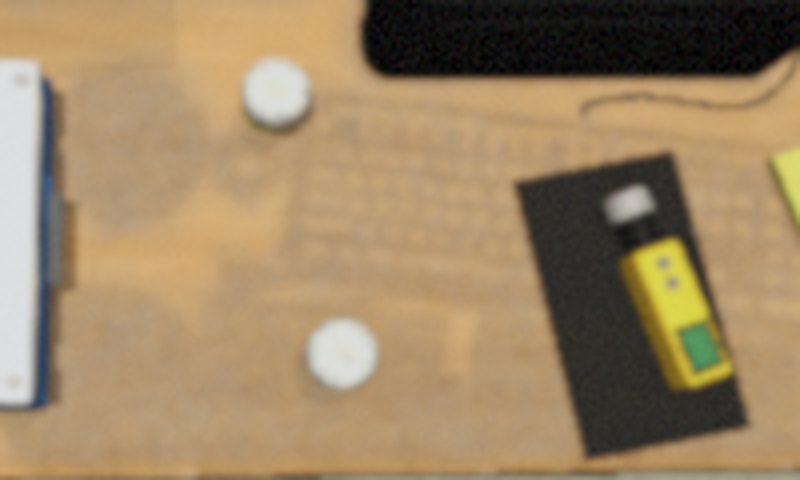

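Run:
```python
from h import *
s=get("top")
px=np.array([(622,262),(678,237),(735,372),(683,390)])/4-.5+[290,150]
P=plane(s,"top",px,.042); print(P.round(4),P.mean(0))
n=np.array([(630,203)])/4-.5+[290,150]; N=plane(s,"top",n,.03)[0]; print(N)
ax=P[:2].mean(0)-P[2:].mean(0); print(np.degrees(np.arctan2(ax[1],ax[0])),np.linalg.norm(ax))
v=N-P[2:].mean(0); print(np.degrees(np.arctan2(v[1],v[0])))
goal([0.48,-0.42,.26],down(np.radians(-66)))
```

```text
[[ 0.5002 -0.3886  0.042 ]
 [ 0.5185 -0.4318  0.042 ]
 [ 0.4178 -0.4643  0.042 ]
 [ 0.4052 -0.4251  0.042 ]] [ 0.46040204 -0.42743856  0.042     ]
[ 0.54723323 -0.40251263  0.03      ]
19.40169937282896 0.10375535379481154
17.251401050666374
shift cm [-16.18 -74.35   0.39] turn deg [-3.0000e-02  1.0000e-02  1.4243e+02]
```

Request:
{"op": "play_rows", "data": {"motion": [[[0,-1.3,-5.7,0.4,0,0,10],[0,-2.6,-11.4,0.4,0,0,20],[0,-3.9,-17.1,0.4,0,0,30],[0,-5.2,-22.8,0.4,0,0,40],[-1,-6.5,-28.5,0.4,0,0,50],[-1,-7.8,-34.2,0.4,0,0,60],[-1,-9.1,-39.9,0.4,0,0,70],[-1,-10.4,-45.6,0.4,0,0,80],[-1,-11.7,-51.3,0.4,0,0,90],[-1,-13,-57,0.4,0,0,100],[-1,-14.3,-62.7,0.4,0,0,110],[-1,-15.6,-68.4,0.4,0,0,120],[-1,-16.2,-74.3,0.4,0,0,130],[-1,-16.2,-74.3,0.4,0,0,140],[-1,-16.2,-74.3,0.4,0,0,148],[-1,-16.2,-74.3,0.4,0,0,148],[-1,-16.2,-74.3,0.4,0,0,148]]]}}

```text
t: 39.88
tool_pos: [0.48, -0.419, 0.2585]
tool_rot: [-3.099, -0.506, 0.002]
contact_force: [-1.0, 0.1, -0.2]
opening: 0.0853
```

Run:
```python
from h import *
import pickle
d=get("wrist"); save(d,"w23.png",None,1.25,proj(d,"wrist",[tool()[0]]))
pickle.dump((d,ctrl.get_obs()),open("v23.pkl","wb"))
print(tool()[1].as_matrix().round(4))
```

```text
[[ 0.9481  0.3178 -0.0014]
 [ 0.3178 -0.9481  0.001 ]
 [-0.001  -0.0014 -1.    ]]
```

View pics/w23.png

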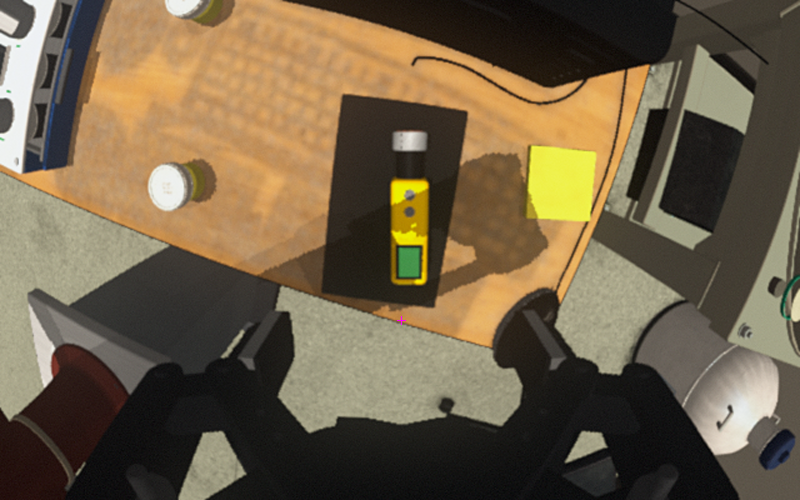

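Run:
```python
from h import *
import pickle
d,o=pickle.load(open("v23.pkl","rb")); s=1.25; t,r=tool(o)
im=d["color"]; hsv=cv2.cvtColor(im,cv2.COLOR_RGB2HSV)
m=((hsv[...,0]>18)&(hsv[...,0]<75)&(hsv[...,1]>120)&(hsv[...,2]>70)).astype(np.uint8); m[:, :300]=0; m[:,360:]=0; m[:130]=0; m[240:]=0
ys,xs=np.where(m>0); rc=cv2.minAreaRect(np.c_[xs,ys].astype(np.float32)); print(rc)
b=cv2.boxPoints(rc); print(b); P=plane(d,"wrist",b,.044); print(P.round(4)); 
print("toolframe",r.inv().apply(P-t).round(4))
N=plane(d,"wrist",[np.array((410,131))/s],.03)[0]; print("nose",N,r.inv().apply(N-t))
M=plane(d,"wrist",np.array([(342,95),(467,112),(434,306),(323,292)])/s,.004); print("mat",M.round(4),M.mean(0)); 
a=(M[0]+M[1]-M[2]-M[3]); print("mat ang",np.degrees(np.arctan2(a[1],a[0])), [np.linalg.norm(M[i]-M[i-1]).round(4) for i in range(4)])
```

```text
((326.8699951171875, 184.54086303710938), (31.064353942871094, 86.69402313232422), 0.9877603054046631)
[[310.59286 227.61368]
 [312.08737 140.93253]
 [343.14713 141.46805]
 [341.65262 228.1492 ]]
[[ 0.4075 -0.4292  0.044 ]
 [ 0.51   -0.3976  0.044 ]
 [ 0.5209 -0.4318  0.044 ]
 [ 0.4191 -0.4661  0.044 ]]
toolframe [[-0.0719 -0.0132  0.2151]
 [ 0.0353 -0.0106  0.215 ]
 [ 0.0348  0.0253  0.2149]
 [-0.0726  0.0255  0.215 ]]
nose [ 0.5556664 -0.4017918  0.03     ] [0.07733783 0.00793151 0.22889471]
mat [[ 0.5704 -0.3247  0.004 ]
 [ 0.5943 -0.4505  0.004 ]
 [ 0.3829 -0.4902  0.004 ]
 [ 0.3586 -0.3658  0.004 ]] [ 0.47651941 -0.40780338  0.004     ]
mat ang 10.809807465648127 [np.float64(0.2158), np.float64(0.1281), np.float64(0.2151), np.float64(0.1268)]
```

Request:
{"op": "play_rows", "data": {"motion": [[[-1,0.3,0.7,5,0,0,0.6],[-1,0.3,0.7,11,0,0,0.6],[-1,0.3,0.7,17,0,0,0.6],[-1,0.3,0.7,22,0,0,0.6],[-1,0.3,0.7,24.7,0,0,0.6],[-1,0.3,0.7,24.9,0,0,0.6],[-1,0.3,0.7,24.9,0,0,0.6]]]}}

```text
t: 40.8
tool_pos: [0.4856, -0.4251, 0.0113]
tool_rot: [3.103, 0.491, -0.0]
contact_force: [0.2, -0.4, 0.3]
opening: 0.0851
```

Run:
```python
from h import *
d=get("wrist"); save(d,"w24.png",None,1.25)
```

```text
(no output)
```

View pics/w24.png

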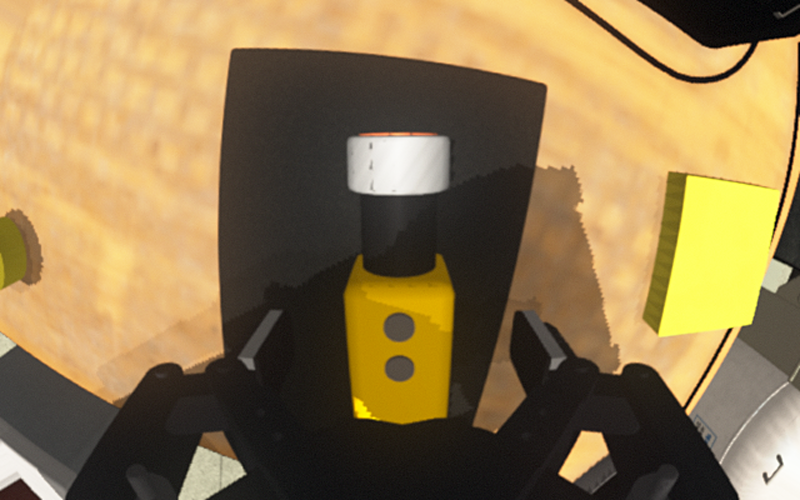

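Request:
{"op": "play_rows", "data": {"motion": [[[1,0,0,0,0,0,0],[1,0,0,0,0,0,0],[1,0,0,0,0,0,0],[1,0,0,0,0,0,0],[1,0,0,0,0,0,0],[1,0,0,0,0,0,0]]], "newtons": 80}}

```text
t: 41.6
tool_pos: [0.4866, -0.4262, 0.0133]
tool_rot: [3.1, 0.49, 0.003]
contact_force: [-0.0, 0.5, 5.9]
opening: 0.0347
```

Run:
```python
from h import *
d=get("wrist"); save(d,"w25.png",(220,80,420,340),3)
t,r=tool(); print(r.as_matrix().round(4), ctrl.get_obs()["contact_force"])
for p in ((320,232),(320,236)):
    print(r.inv().apply(plane(d,"wrist",[p],.044)[0]-t))
print("nose px exp",proj(d,"wrist",[t+r.apply([.075,0,-.014])]))
```

```text
[[ 0.9513  0.3084  0.0022]
 [ 0.3084 -0.9512 -0.0028]
 [ 0.0012  0.0033 -1.    ]] [0.08458603 0.23802678 4.86701619]
[ 0.02609802 -0.00026009 -0.03066088]
[ 0.02438179 -0.00026173 -0.030663  ]
nose px exp [[320.75387988 104.55069785]]
```

View pics/w25.png

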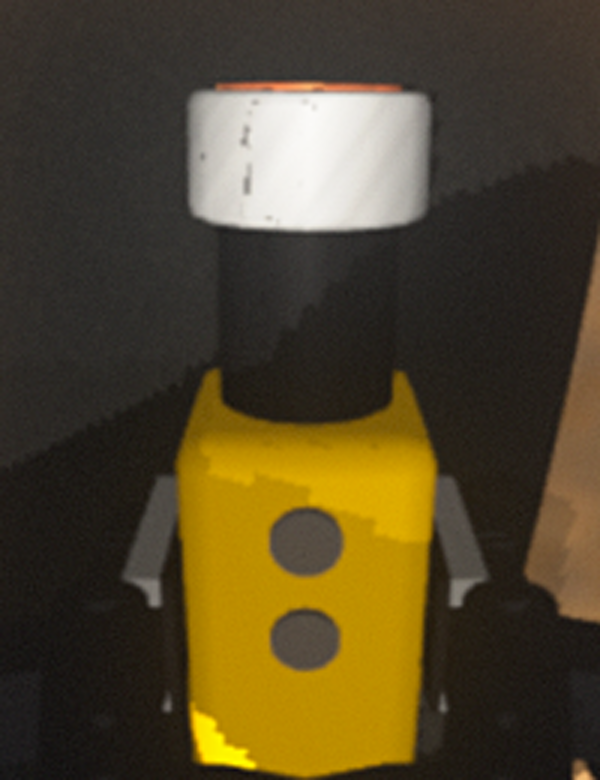

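Request:
{"op": "play_rows", "data": {"motion": [[[1,0,0,-3,0,0,0],[1,0,0,-8,0,0,0],[1,0,0,-13.7,0,0,0],[1,2,-5,-14.7,0,0,-10],[1,4,-11,-14.7,0,0,-20],[1,7,-16,-14.7,0,0,-30],[1,9,-21,-14.7,0,0,-40],[1,11,-26,-14.7,0,0,-50],[1,14.2,-31.8,-14.7,0,0,-60],[1,14.2,-31.8,-14.7,0,0,-71],[1,14.2,-31.8,-14.7,0,0,-71],[1,14.2,-31.8,-14.7,0,0,-71]]]}}

```text
t: 43.15
tool_pos: [0.5227, -0.0799, 0.1585]
tool_rot: [2.244, 2.196, -0.002]
contact_force: [-0.3, 0.5, -2.1]
opening: 0.035
```

Run:
```python
from h import *
d=get("wrist"); save(d,"w26.png",None,1.25)
s=get("scene"); save(s,"s26.png",(220,110,400,250),4)
t,r=tool(); print(r.as_matrix().round(4))
goal([.5235,-.001,.109],down(np.radians(-1.05)))
```

```text
[[ 0.0211  0.9998  0.0013]
 [ 0.9998 -0.0211 -0.0026]
 [-0.0026  0.0013 -1.    ]]
shift cm [ 7.94 -0.12  4.97] turn deg [ 0.07  0.15 -0.16]
```

View pics/w26.png

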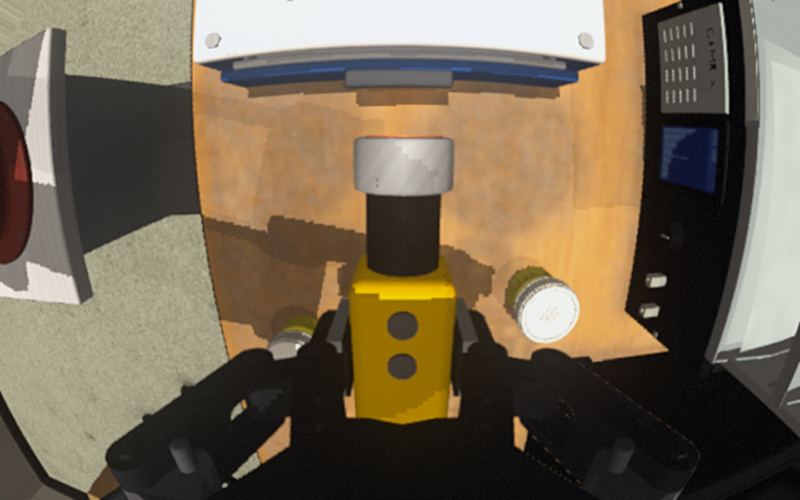

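View pics/s26.png

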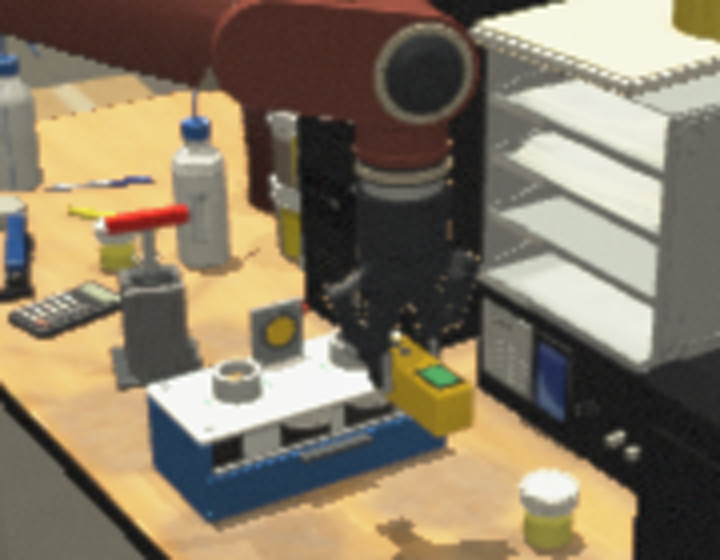

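Request:
{"op": "play_rows", "data": {"motion": [[[1,0,-0.1,2.5,0,0.1,0],[1,0,-0.1,5,0,0.1,0],[1,2,-0.1,5,0,0.1,0],[1,4,-0.1,5,0,0.1,0],[1,6,-0.1,5,0,0.1,0],[1,7.4,-0.1,5,0,0.1,0],[1,7.9,-0.1,5,0,0.1,0],[1,7.9,-0.1,5,0,0.1,0],[1,7.9,-0.1,5,0,0.1,0]]]}}

```text
t: 44.38
tool_pos: [0.5237, -0.0018, 0.1088]
tool_rot: [2.244, 2.196, 0.0]
contact_force: [-0.2, 0.3, -2.7]
opening: 0.0345
```

Run:
```python
from h import *
d=get("wrist"); save(d,"w27.png",None,1.25)
s=get("scene"); save(s,"s27.png",(250,130,360,240),6)
t,r=tool(); print(t,r.as_matrix().round(4))
u=get("top"); save(u,"t27.png",(250,150,390,260),5)
# expected positions
W=np.array([.5259,.1315,.12]); N=t+r.apply([.0725,0,-.011])
print("nose exp",N,"delta to window in tool",r.inv().apply(W-N))
print("window px scene",(proj(s,"scene",[W])+.5-[250,130])*6,"nose",(proj(s,"scene",[N])+.5-[250,130])*6)
```

```text
[ 0.52371715 -0.00189815  0.10877319] [[ 2.200e-02  9.998e-01  1.300e-03]
 [ 9.998e-01 -2.200e-02 -9.000e-04]
 [-9.000e-04  1.400e-03 -1.000e+00]]
nose exp [0.52529742 0.07059471 0.1197065 ] delta to window in tool [ 0.06090351 -0.00073704 -0.00035051]
window px scene [[237.60154324 380.40709955]] nose [[287.95989416 419.27747874]]
```

View pics/w27.png

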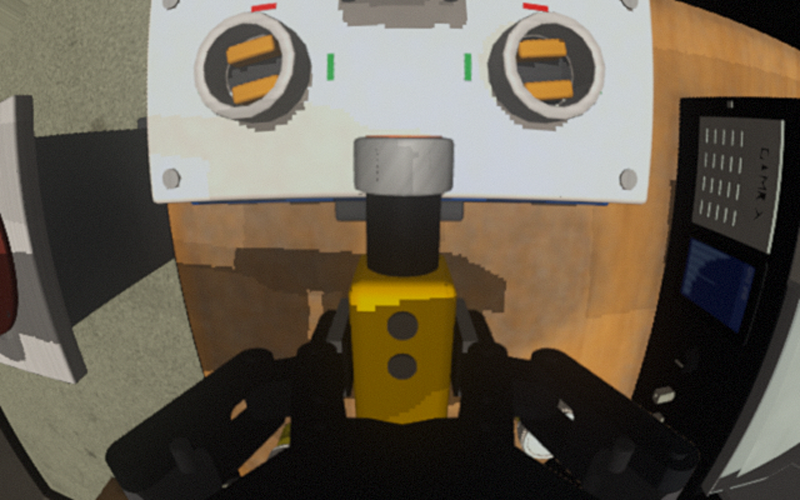

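View pics/s27.png

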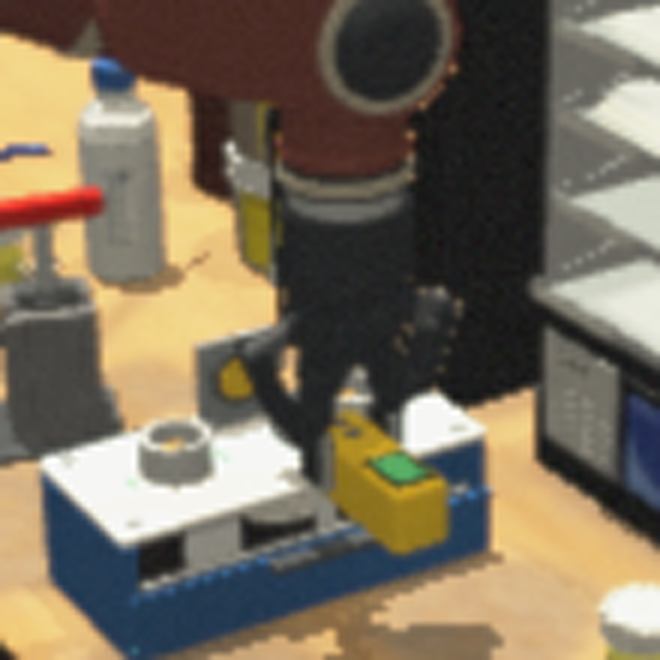

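View pics/t27.png

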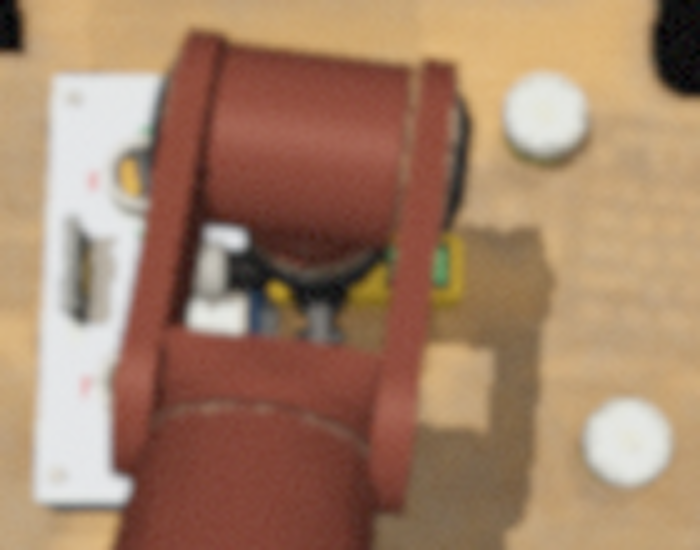

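Run:
```python
from h import *
d=get("wrist"); save(d,"w28a.png",(150,0,250,100),6); save(d,"w28b.png",(385,0,485,100),6)
```

```text
(no output)
```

View pics/w28a.png

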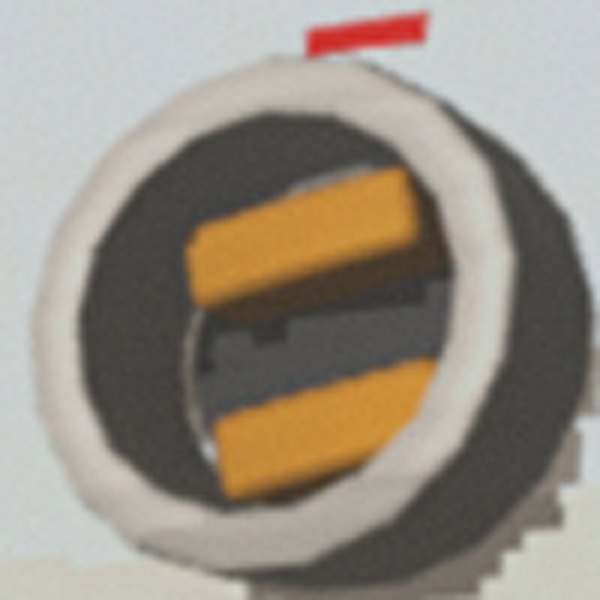

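View pics/w28b.png

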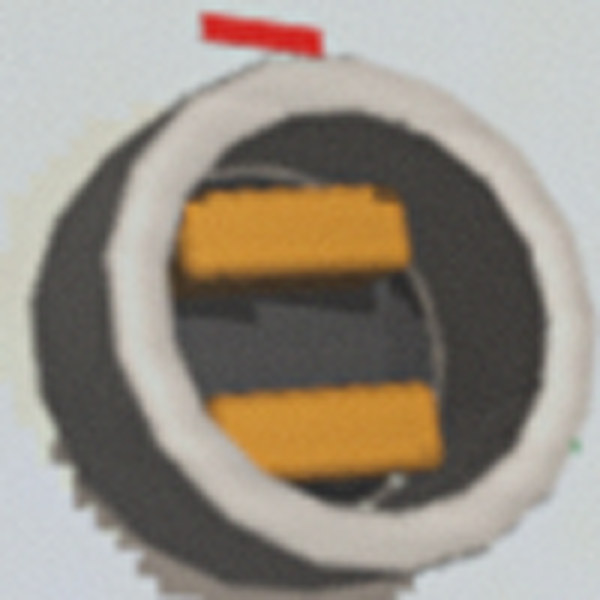

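Request:
{"op": "play_rows", "data": {"motion": [[[1,0,0,0,0,0,0],[1,0,0,0,0,0,0],[1,0,0,0,0,0,0],[1,0,0,0,0,0,0],[1,0,0,0,0,0,0],[1,0,0,0,0,0,0],[1,0,0,0,0,0,0],[1,0,0,0,0,0,0],[1,0,0,0,0,0,0],[1,0,0,0,0,0,0],[1,0,0,0,0,0,0],[1,0,0,0,0,0,0],[1,0,0,0,0,0,0],[1,0,0,0,0,0,0],[1,0,0,0,0,0,0],[1,0,0,0,0,0,0],[1,0,0,0,0,0,0],[1,0,0,0,0,0,0],[1,0,0,0,0,0,0],[1,0,0,0,0,0,0]]]}}

```text
t: 47.08
tool_pos: [0.5237, -0.0018, 0.1087]
tool_rot: [2.245, 2.196, 0.0]
contact_force: [-0.4, 0.4, -3.1]
opening: 0.0353
```

Run:
```python
from h import *
d=get("wrist")
A=lambda l:np.array(l,float)/6-.5+[150,0]; B=lambda l:np.array(l,float)/6-.5+[385,0]
for n,px in (("a",A([(190,240),(405,168),(205,306),(418,240),(215,420),(430,358)])),("b",B([(185,203),(405,190),(185,278),(408,265),(215,398),(435,383)]))):
    P=plane(d,"wrist",px,.098)
    for i in (0,2,4):
        v=P[i+1]-P[i]; an=np.degrees(np.arctan2(v[1],v[0])); print(n,an.round(1),"theta",np.radians(88.95-an).round(3))
t,r=tool(); print(t)
g=down(np.radians(12-90))
tc=np.array([.4745,-.4072,.0137])+g.apply([.0025,0,0])
goal([tc[0],tc[1],.16],g); goal(tc,g)
```

```text
a 9.6 theta 1.384
a 8.7 theta 1.4
a 8.3 theta 1.408
b 9.4 theta 1.388
b 8.7 theta 1.4
b 8.5 theta 1.404
[ 0.52367005 -0.00181126  0.10870102]
shift cm [-40.58  -3.78  -5.1 ] turn deg [ 9.000e-02 -1.000e-02  7.674e+01]
shift cm [-40.57  -3.8    9.53] turn deg [ 9.000e-02 -1.000e-02  7.674e+01]
```

Request:
{"op": "play_rows", "data": {"motion": [[[1,-3,0,-0.5,0,0,0],[1,-8,0,-1,0,0,0],[1,-12,0,-4,0,0,0],[1,-16,0,-6,0,0,10],[1,-20,-1,-6,0,0,20],[1,-24,-1,-6,0,0,30],[1,-28,-2,-6,0,0,40],[1,-32,-3,-6,0,0,50],[1,-36,-3.5,-6,0,0,60],[1,-40.6,-3.8,-6,0,0,70],[1,-40.6,-3.8,-6,0,0,76.7],[1,-40.6,-3.8,-6,0,0,76.7],[1,-40.6,-3.8,-6,0,0,76.7]]]}}

```text
t: 48.75
tool_pos: [0.4768, -0.4064, 0.1688]
tool_rot: [3.123, 0.333, 0.002]
contact_force: [-0.8, 0.6, -3.1]
opening: 0.0346
```

Run:
```python
from h import *
d=get("wrist"); save(d,"w30.png",None,1.25)
g=down(np.radians(12-90))
tc=np.array([.4745,-.4072,.0137])+g.apply([.0025,0,0])
goal(tc,g)
```

```text
shift cm [-0.02  0.03 15.52] turn deg [ 0.05 -0.06  0.16]
```

View pics/w30.png

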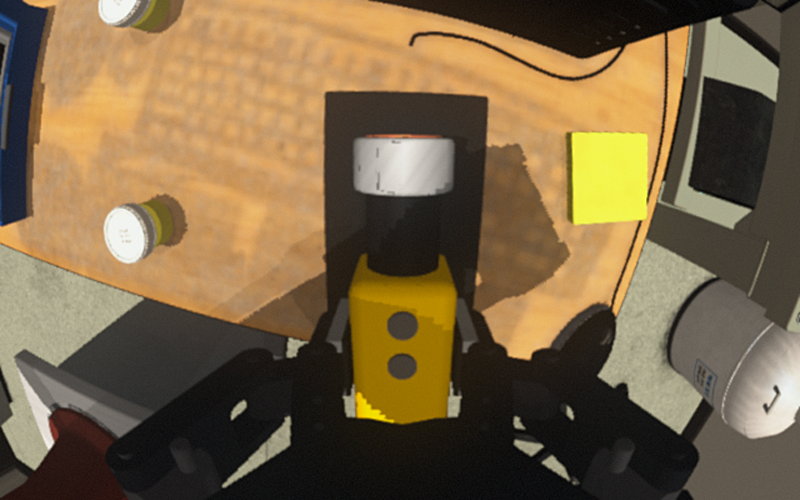

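Aligned over the mat. Lowering.

Request:
{"op": "play_rows", "data": {"motion": [[[1,0,0,5,0,0,0],[1,0,0,10,0,0,0],[1,0,0,13,0,0,0],[1,0,0,14.6,0,0,0],[1,0,0,15.2,0,0,0],[1,0,0,15.5,0,0,0],[1,0,0,15.5,0,0,0]]]}}

```text
t: 49.68
tool_pos: [0.4778, -0.4071, 0.0153]
tool_rot: [3.121, 0.333, 0.004]
contact_force: [-0.1, -0.5, -2.3]
opening: 0.0349
```

Request:
{"op": "play_rows", "data": {"motion": [[[1,0,0,0.15,0,0,0],[1,0,0,0.25,0,0,0],[1,0,0,0.25,0,0,0]]]}}

```text
t: 50.05
tool_pos: [0.4781, -0.4075, 0.0134]
tool_rot: [3.12, 0.333, 0.005]
contact_force: [0.7, 0.1, -1.3]
opening: 0.0348
```

Nearly all weight on the mat; release gently, then rise.

Request:
{"op": "play_rows", "data": {"motion": [[[1,0,0,0.1,0,0,0],[0.1,0,0,0.1,0,0,0],[-0.3,0,0,0.1,0,0,0],[-0.7,0,0,0,0,0,0],[-0.7,0,0,0,0,0,0],[-0.7,0,0,-3,0,0,0],[-0.7,0,0,-8,0,0,0],[-0.7,0,0,-14,0,0,0],[-0.7,0,0,-20,0,0,0],[-0.7,-10,0,-26,0,0,0],[-0.7,-12,0,-28,0,0,0],[-0.7,-12,0,-28,0,0,0]]]}}

```text
t: 51.55
tool_pos: [0.3586, -0.4332, 0.2966]
tool_rot: [3.116, 0.329, 0.008]
contact_force: [0.8, -0.4, 0.5]
opening: 0.0721
```

Run:
```python
from h import *
import pickle
d=get("wrist"); save(d,"w31.png",None,1.25); pickle.dump((d,ctrl.get_obs()),open("v31.pkl","wb"))
s=get("scene"); save(s,"s31.png",(220,110,420,310),4)
u=get("top"); save(u,"t31.png",(160,150,480,270),2.5)
```

```text
(no output)
```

View pics/w31.png

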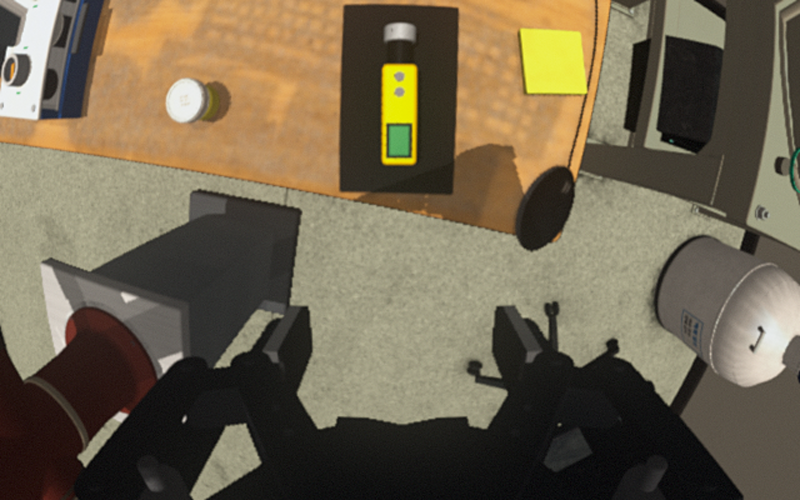

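View pics/s31.png

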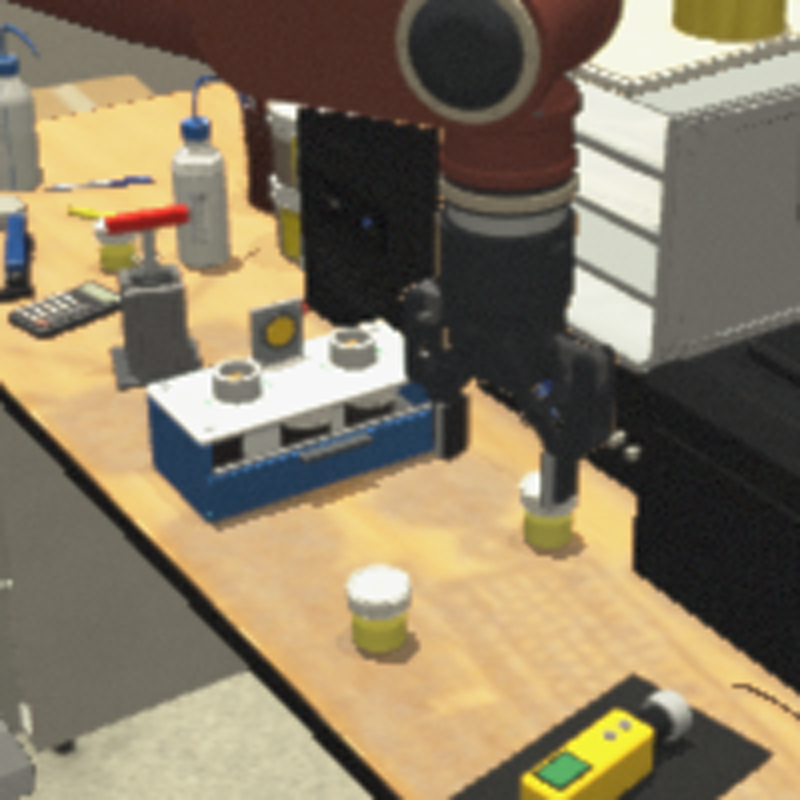

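View pics/t31.png

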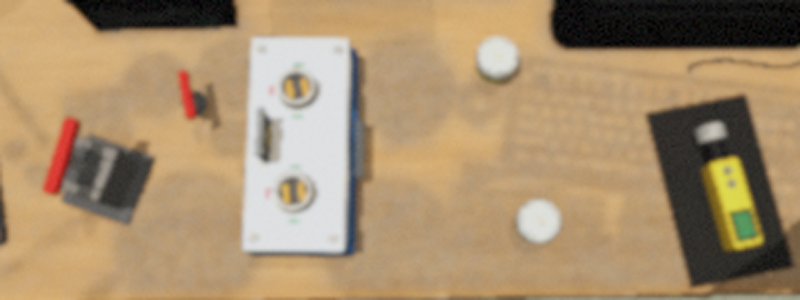

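Run:
```python
from h import *
u=get("top"); save(u,"t32.png",(260,165,320,255),7)
print(plane(u,"top",[(307.7,209.5)],.0445))
```

```text
[[0.52179955 0.01903942 0.0445    ]]
```

View pics/t32.png

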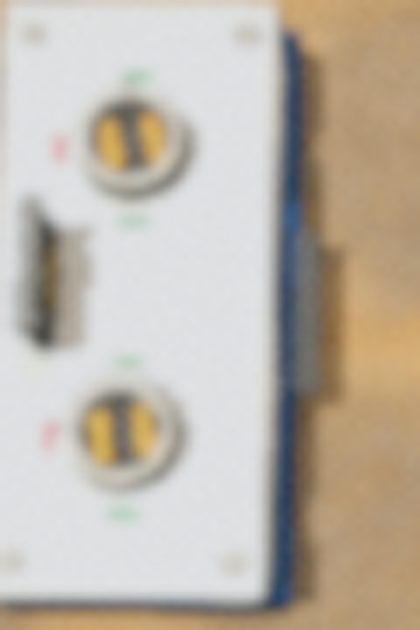

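Run:
```python
from h import *
o=ctrl.get_obs(); print(o["t"],abs(o["dq"]).max(),o["contact_force"])
print(ctrl.finish_job())
```

```text
51.75 0.021090666091561624 [ 0.21572501  0.7128686  -0.6308506 ]
the job is handed in; nothing more can be done
None
```

I finished every step and handed the job in at 51.8 s of robot time. The interface gave no verdict, so the checks below are my own.

- **Pots:** all three black pots stand upright in the tray. Neither yellow pot shifted visibly.
- **Tray:** I pushed it in until it hit the stop at about 27 N. In the last top view the lip edge is at y ≈ 0.026 m, against 0.025 m expected when home.
- **Locks:** I turned both with the large red key until the torque rose at the stops (0.7 N m on lock_a, 0.5 N m on lock_b). The slot angles in the wrist image give about 1.40 rad for each.
- **Meter:** I held it still for about 2.7 s, by calculation about 6 cm from the window and within 1 mm of its centre. This comes from the arm pose and the measured grasp. No camera saw the nose and window together from the side.
- **End state:** the key hangs upright in its stand with its collar on the mouth. The meter lies flat near the middle of its mat. The gripper is open and clear of everything.

No check failed. The only disagreements were a few millimetres between the cameras, such as about 4 mm in the mat centre, well inside the tolerances. I saw no sign of anything being knocked aside during the run.

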